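# Load the oil-soaked bushes into the indexing magazine

### The job

The sintered bushes in the round pot have been soaking in oil under vacuum: turn the vent tap on the clear lid fully open to let the air in, then lift the lid off by its knob and lay it flat on the rubber mat. Drop the bushes one by one through the filling hole of the indexing magazine: the first into the home compartment (the one with the lug on its rim), then one into each following compartment, pressing the thumb lever for each click of the carousel and once more after the last bush, so that the next empty compartment stands under the hole. Finally set the lid back on the pot, flat and centred on its rim, leave the tap open and the other tools where they are.

Things in the scene. Friction and masses are not known exactly. Their poses are not given: they have to be found in the camera images.
- pot: round aluminium vacuum pot, fixed, 180 mm outside diameter (200 mm over its rim flange), 66 mm high, wall 6 mm, open at the top; origin at the centre of its underside on the bench. The inner floor is 6 mm above the bench, inner diameter 168 mm. A short brass pump coupling sticks out of its +y side to 122 mm from the axis
- lid: loose clear disc lid, 196 mm diameter, 8 mm thick, about 0.5 kg; origin: centre of its underside, at the start 66 mm above the bench on the pot's rim. Black knob in the middle; vent tap 58 mm from the centre towards its own +x; round gauge (42 mm wide, top 24 mm above the disc) 58 mm towards its -x. Vacuum holds it down hard until the tap has been turned well past half way; then it lifts freely
- lid_knob (a point): middle of the gripping part of the lid's black knob: a cylinder of 28 mm diameter and 25 mm high, on the lid's axis; this point is 35 mm above the lid's underside, the knob's top 47 mm above it
- tap_grip (a point): on the vent tap's vertical axis, at the height to grip its brass wing: the wing is 40 mm long (along this point's own y), 9 mm thick (its own x) and 24 mm high, and reaches from 13 to 37 mm above the disc's upper face, on a 9 mm stem over a flat collar (22 mm wide, 5 mm high); this point is 28 mm above that face
- tap (a joint): vent tap, rad: 0 closed (as at the start), 1.57 fully open; it opens anticlockwise seen from above and stays where it is left (about 0.03 to 0.06 N m to turn)
- mat: black square rubber mat, fixed, 205 x 205 x 3 mm; origin at the centre of its underside; the place for the lid
- feeder: indexing magazine, fixed: grey base 216 x 216 mm, 34 mm high, above it an aluminium carousel, over that a clear guard plate 212 x 212 mm on corner posts, its top 84 mm above the bench (hub cap to 92 mm). Origin: centre of its underside, on the carousel's axis; its own -x side, towards the robot, carries the filling hole and the lever
- fill_hole (a point): centre of the round filling hole in the guard plate (54 mm clear diameter, with a lip to 86 mm above the bench), 84 mm above the bench and 60 mm from the carousel's axis towards the feeder's -x. The floor of the compartment under it is 39 mm above the bench
- carousel (a joint): carousel angle, rad, growing, never wrapping: one click is 60 degrees (1.047). 0 (or a full turn) when the home compartment is under the filling hole; the start is 1 to 4 clicks before 0. Turns anticlockwise seen from above, and only that way; a sprung detent keeps it in place between clicks
- lever (a joint): thumb lever at the feeder's front, rad: 0 up (it springs back), 0.42 pressed fully down. One press over most of the stroke turns the carousel by exactly one click; it must come all the way up before the next press. Pressing takes about 5 to 8 N at the pad
- lever_pad (a point): top centre of the black thumb pad of the lever, 32 x 34 mm, 178 mm in front (-x) of the carousel's axis; 49 mm above the bench when up, about 25 mm when fully pressed
- comp1 (a point): centre of the floor of the home compartment: the one with a dark steel lug (28 mm wide, 17 mm deep) on the outside of its rim (six compartments, each 60 degrees of a ring from 26 to 87 mm radius; floor 39 mm and walls up to 74 mm above the bench; the point is 60 mm from the axis)
- comp2 (a point): the same point of compartment 2, which comes under the filling hole 1 click after the home compartment
- comp3 (a point): the same point of compartment 3, which comes under the filling hole 2 clicks after the home compartment
- comp4 (a point): the same point of compartment 4, which comes under the filling hole 3 clicks after the home compartment
- comp5 (a point): the same point of compartment 5, which comes under the filling hole 4 clicks after the home compartment
- bush1: plain sintered bronze bush, 36 mm outside diameter, 26 mm long, 23 mm bore, 90 g, standing on end on the pot's floor at the start; origin at its centre, z along its axis. Three or all four of the four are present
- bush2: another such bush
- bush3: another such bush
- bush4: another such bush
- hammer: hammer lying in front, bystander, 119 x 286 x 29 mm; origin at the centre of its underside
- marker: marker pen lying on the bench, bystander, 125 mm long
- alu_part: small machined aluminium part at the back, bystander, 45 x 70 x 33 mm

How it is judged:
By the outcome, as a careful person would: the job done as asked, in the order asked, and still so for the second after the job is handed in, with the robot touching nothing.
Of bush1, bush2, bush3, bush4 only 3 to 4 are there at a start; the rules pass over those that are not, and their reading is None.
At some moment in a run one of bush1, bush2, bush3, bush4 may be knocked a few centimetres aside while the robot is not near it.
It also fails if it takes over 210 s, if anything falls off the work surface, if the arm or the gripper's body presses on something with over 40 N, if the wrist force passes 120 N, or if a joint passes its speed limit or range.

### The arm

A 6-joint arm with a two-finger parallel gripper is mounted at the origin on a cart in front of the work surface, level with it; the furniture and walls round the work are solid. World frame = base frame: x ahead of the robot, y to its left, z up, the work surface at z = 0. Lengths are in mm, angles in degrees, forces in N, time in s.
With the tool pointing down it reaches from about 300 to 850 mm from the base axis. Payload 4.2 kg.
Tool frame: the origin (TCP) lies at the very end of the fingers, on their centre line; the grasp point (between the pads) lies 19 mm behind it (hold_point_z is the z of the grasp point in the tool frame, in mm); z points along the fingers, y is the direction in which the jaws open and shut (so a half turn about z gives the same grasp; the last joint's range is limited). The gripper opens to 91 mm and grips with 3 to 60 N. Pads are 32 mm wide; open, the fingers measure 118 mm over their backs; the gripper's body (76 mm by 178 mm) begins 60 mm behind the grasp point.
Start: joints at [-72.938, 18.312, 89.639, -0, 72.044, -1.146], TCP at [179.678, -546.223, 213.976] pointing down, gripper open.
Joint ranges: [-177.97, 177.97], [-48.28, 115.42], [12.27, 149.76], [-77.06, 257.06], [2.81, 150.46], [-146.56, 146.56]. Speed limits (degrees/s): [147.25, 147.25, 180, 180, 180, 180].

### API

Orientations are given as [roll, pitch, yaw] about the fixed x, y, z axes, in that order (R = Rz(yaw) Ry(pitch) Rx(roll)).
In Python, from workcell import state, grab_frame, job_done, hold_point_z gives the robot as it stands. The module is installed in compiled form; this text tells all that it offers.
- The arm moves only by the shell command python3 -m creep 'ROWS' [FORCE]. ROWS is JSON, a list of rows, each a list of 7 numbers: the closure, from 0 (fully open) to 1 (shut), then the shift along the tool's x, y, z in mm, then the turn, a rotation vector about the tool's x, y, z in degrees. A call has 1 to 5 rows; each row shifts and turns the commanded pose from where the row before left it, along the tool's axes as they then stand; what a row does not reach is not made up. A row lasts 1/8 s, in which the tool goes at most 62.5 mm and 10.7 degrees, less where a joint would pass 70% of its speed; a pose out of reach is approached as far as the arm can. A call is refused whole if a number of a shift passes 62.5 or a number of a turn 10.7, either way. A call with a gripper value outside its range is refused whole. The fingers move at their own pace and stop on an object; FORCE is the grip in N (left out, the last holds). Time passes only in rows, so rows that do not move let the fingers close. It gives the time, the measured TCP pose, the force and the opening at its end, in the units of the state.
- state(): the state, without advancing time (a new reading comes with each control period).
- grab_frame(name): name is "side" or "top"; returns a dict with "frame" (384x512x3 uint8, red, green, blue), "fx", "fy", "cx", "cy" (pixels), "k1" (the pictures are not rectified: a ray, as slopes to the right and down, at radius r is drawn at 1 + k1 r^2 times it, then the intrinsics apply), "view" (4x4, takes a point from world to camera coordinates). Camera axes: x right, y down, z forward; pixel columns grow to the right and rows downward; lengths in mm; the calibration is good to about 2 mm. A picture is of the moment at which its call begins. There is no depth.
- job_done(): hands the job in, once; it reports no verdict.
The state is a dict: "time_s": time; "qpos": joint angles; "qvel": joint speeds; "effort": joint torques, N m; "ee_pos": TCP position; "ee_rot": TCP orientation; "force": force on the tool from outside, world axes, zero at the start; "torque": the same for the moment, N m; "gripper_width": finger opening in mm.
Only numpy, scipy, OpenCV 4.12 (cv2) and the standard library are available. Lean on these libraries where they do the work, as an engineer would, in place of code of your own. Each camera call takes 0.05 s, during which the arm holds its last target.

## Working session

There is one attempt and no reset: what is moved stays moved. The work goes in short steps, Python scripts to look and compute and a shell command to move; the robot and the scene stay as the last step left them, time stands still between calls to the robot, and variables do not carry over. Pictures are saved under pics/ and viewed, and the job is handed in when it is done.

```bash
mkdir -p pics; ls
python3 - <<'E'
from workcell import *
import cv2
s=state();print(s, hold_point_z if not callable(hold_point_z) else hold_point_z())
for n in("side","top"):
    f=grab_frame(n);cv2.imwrite(f"pics/{n}0.png",f["frame"][:,:,::-1]);print({k:v for k,v in f.items() if k!="frame"})
E
```

```text
pics
{'time_s': 0.0, 'qpos': array([-7.29371318e+01,  1.83491727e+01,  8.97058330e+01, -7.13450444e-04,
        7.20449538e+01, -1.14636176e+00]), 'qvel': array([-0.10415991,  0.02518768, -0.0481637 , -0.01718258, -0.00267031,
       -0.04371568]), 'effort': array([-5.51196244e-04, -4.12463880e+01, -2.31978089e+01,  7.25805270e-02,
        4.56652581e-02, -1.57683462e-04]), 'ee_pos': array([ 179.52322676, -545.71855006,  213.14892211]), 'ee_rot': array([-1.79900047e+02, -1.32164932e-03,  1.82094494e+01]), 'force': array([-0.19394801,  0.81856146, -0.33748663]), 'torque': array([ 0.00040742, -0.01996918, -0.00408833]), 'gripper_width': 91.13850794352362} -18.8
{'fx': 466.63061097014156, 'fy': 466.63061097014156, 'cx': 264.1842573430844, 'cy': 192.15421559759724, 'k1': -0.10089089334517623, 'view': array([[ 9.96549748e-01,  8.16910724e-02, -1.46685959e-02,
        -5.68636424e+02],
       [ 1.95460897e-02, -4.02759331e-01, -9.15097192e-01,
         4.42323766e+01],
       [-8.06631849e-02,  9.11653163e-01, -4.02966451e-01,
         1.46305050e+03],
       [ 0.00000000e+00,  0.00000000e+00,  0.00000000e+00,
         1.00000000e+00]])}
{'fx': 365.824238379083, 'fy': 365.824238379083, 'cx': 256.0480634007735, 'cy': 193.38487563634064, 'k1': -0.1141971418448522, 'view': array([[ 2.43775655e-02, -9.99702302e-01, -1.02021095e-03,
        -5.26349475e+01],
       [-9.80022902e-01, -2.36961677e-02, -1.97467982e-01,
         6.02200460e+02],
       [ 1.97385021e-01,  5.81361876e-03, -9.80308806e-01,
         1.19142615e+03],
       [ 0.00000000e+00,  0.00000000e+00,  0.00000000e+00,
         1.00000000e+00]])}
```

View pics/side0.png

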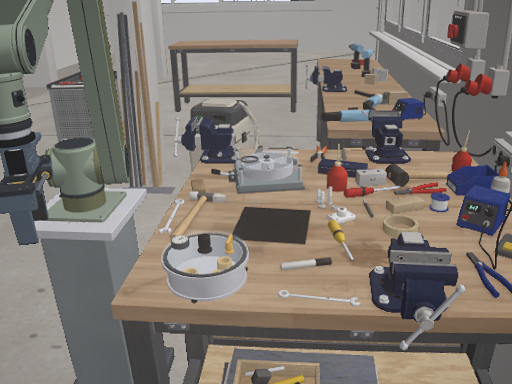

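View pics/top0.png

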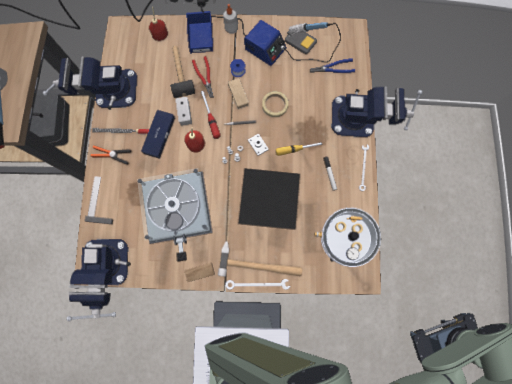

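```bash
cat > h.py <<'E'
import numpy as np, cv2
from workcell import *
def ray(f,px):
    K=np.array([[f["fx"],0,f["cx"]],[0,f["fy"],f["cy"]],[0,0,1]])
    p=cv2.undistortPoints(np.array([[px]],float),K,np.array([f["k1"],0,0,0,0]))[0,0]
    V=f["view"];R=V[:3,:3];c=-R.T@V[:3,3]
    return c,R.T@np.array([p[0],p[1],1])
def on(f,px,z):
    c,d=ray(f,px);return (c+d*(z-c[2])/d[2])[:2].round(1)
def two(f1,p1,f2,p2):
    c1,d1=ray(f1,p1);c2,d2=ray(f2,p2)
    A=np.stack([d1,-d2],1);t=np.linalg.lstsq(A,c2-c1,rcond=None)[0]
    a=c1+t[0]*d1;b=c2+t[1]*d2
    return ((a+b)/2).round(1),np.linalg.norm(a-b).round(1)
def proj(f,P):
    V=f["view"];q=V[:3,:3]@np.array(P,float)+V[:3,3];x,y=q[:2]/q[2];s=1+f["k1"]*(x*x+y*y)
    return (round(f["fx"]*x*s+f["cx"],1),round(f["fy"]*y*s+f["cy"],1))
def crop(f,n,x,y,w,h,k):
    im=f["frame"][y:y+h,x:x+w,::-1]
    im=cv2.resize(im,None,fx=k,fy=k,interpolation=cv2.INTER_CUBIC);cv2.imwrite("pics/"+n,im)
E
python3 - <<'E'
from h import *
t=grab_frame("top");s=grab_frame("side")
crop(t,"c_t_pot.png",310,200,80,75,8)
crop(t,"c_t_feed.png",130,160,90,110,5)
crop(s,"c_s_pot.png",155,215,105,90,7)
crop(s,"c_s_feed.png",200,140,110,70,7)
# mat corners
def big(m):
    c=cv2.findContours(m.astype(np.uint8),0,2)[0];return max(c,key=cv2.contourArea)
g=t["frame"].max(2);m=np.zeros(g.shape,bool);m[160:240,230:310]=g[160:240,230:310]<50
c=big(m);r=cv2.minAreaRect(c);b=cv2.boxPoints(r);print("mat",[on(t,p,3) for p in b],on(t,r[0],3))
E
```

```text
mat [array([506.8,  12.9]), array([702.7,   5.8]), array([ 693.7, -188.4]), array([ 498.2, -175.8])] [598.9 -86.3]
```

View pics/c_t_pot.png

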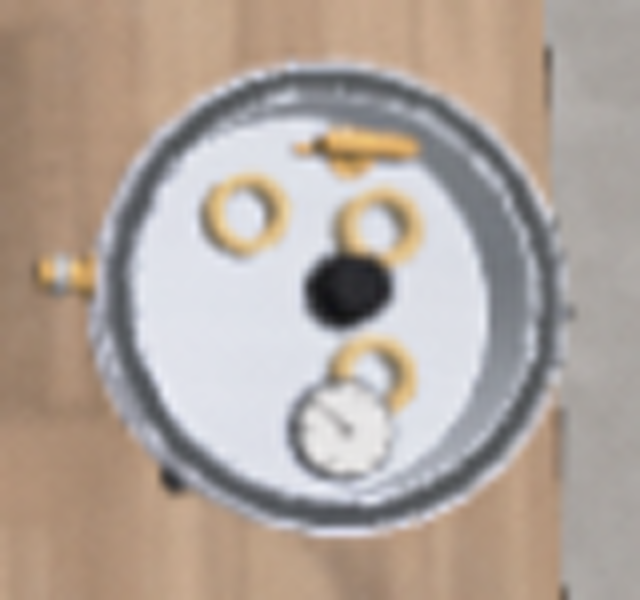

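View pics/c_s_pot.png

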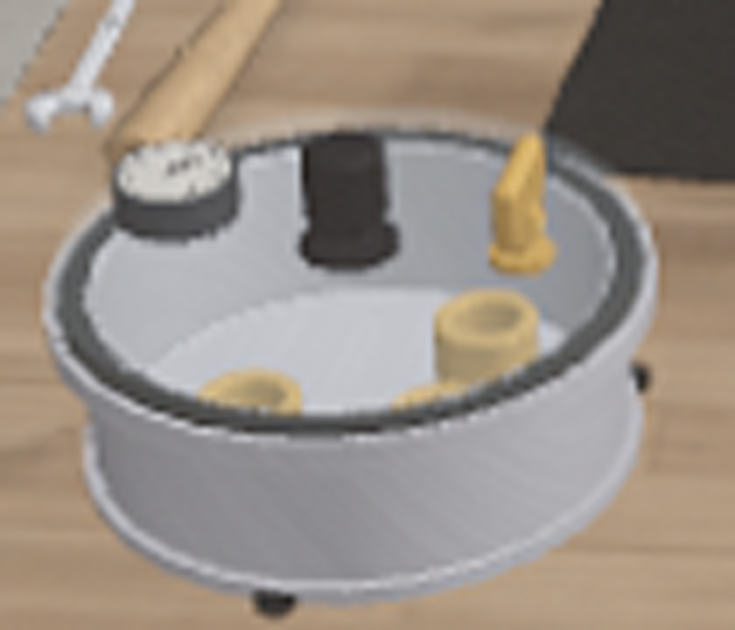

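View pics/c_t_feed.png

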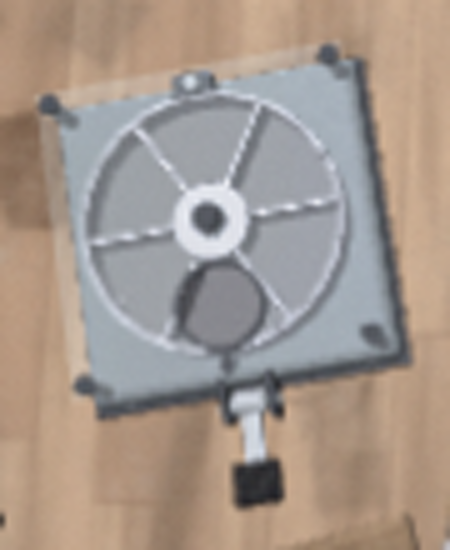

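View pics/c_s_feed.png

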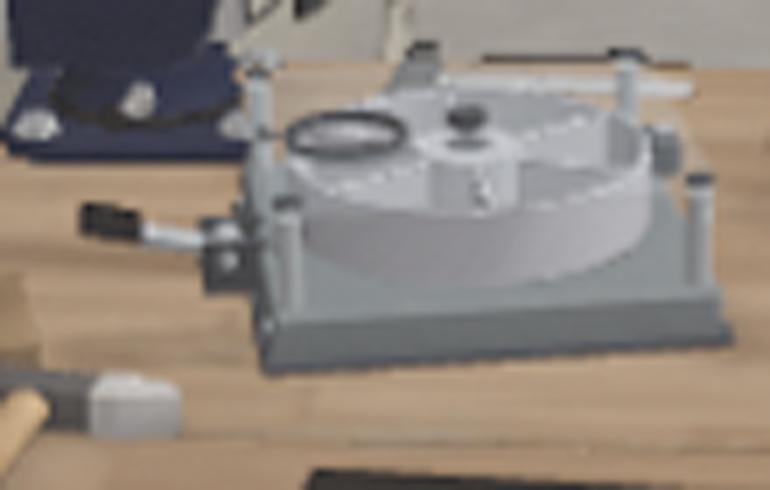

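Run:
```python
from h import *
t=grab_frame("top");s=grab_frame("side")
T=lambda x,y:(130+x/5-.4,160+y/5-.4); S=lambda x,y:(200+x/7-.43,140+y/7-.43)
hub=on(t,T(208,217),90);hole=on(t,T(221,306),86);pad=on(t,T(258,482),49)
print("hub",hub,"hole",hole,"pad",pad,np.linalg.norm(hub-hole),np.linalg.norm(hub-pad))
print("hub two",two(t,T(208,217),s,S(467,116)), "hole two",two(t,T(221,306),s,S(347,132)))
print("thing",[ (z,on(t,T(193,82),z)) for z in(40,60,74)],"two",two(t,T(193,82),s,S(662,130)))
print("posts",[on(t,T(*p),88) for p in((48,103),(328,52),(375,333),(83,385))],np.mean([on(t,T(*p),88) for p in((48,103),(328,52),(375,333),(83,385))],0))
print(on(s,S(415,65),80))
T=lambda x,y:(310+x/8-.44,200+y/8-.44);S=lambda x,y:(155+x/7-.43,215+y/7-.43)
print("knob",on(t,T(347,285),113),two(t,T(347,285),s,S(343,140)))
print("tap",on(t,T(378,146),111),on(t,T(350,160),79),two(t,T(375,147),s,S(520,165)))
print("gauge",on(t,T(345,427),98),two(t,T(345,427),s,S(176,170)))
for n,p in dict(a=(245,212),b=(380,230),c=(374,378)).items(): print("bush",n,on(t,T(*p),32))
print("rim",[on(t,T(*p),66) for p in((92,295),(562,300),(330,63),(330,533))])
crop(t,"c_t_feed2.png",143,168,65,65,12)
crop(s,"c_s_feed2.png",225,145,85,50,9)
```

```text
hub [557.6 244.5] hole [498.6 232.6] pad [384.6 208.6] 60.18812175172108 176.68562476896642
hub two (array([558.5, 245.1,  87.8]), np.float64(1.1)) hole two (array([499.9, 233.6,  82.7]), np.float64(1.8))
thing [(40, array([662.5, 274.2])), (60, array([657.6, 269.1])), (74, array([654.2, 265.5]))] two (array([654.3, 265.3,  74.8]), np.float64(0.6))
posts [array([633.9, 361.3]), array([673.7, 170.6]), array([483.3, 128.6]), array([443.2, 321.3])] [558.525 245.45 ]
[523.8 346.5]
knob [ 462.5 -354.5] (array([ 463. , -355.4,  109.3]), np.float64(0.3))
tap [ 519.7 -369.1] [ 518.  -365.9] (array([ 521.3, -368.1,  108.8]), np.float64(3.6))
gauge [ 406.2 -356.4] (array([ 406.5, -356.7,   96.9]), np.float64(0.5))
bush a [ 500.7 -331.7]
bush b [ 494.  -390.8]
bush c [ 430.1 -386.8]
rim [array([ 460.6, -258.8]), array([ 462., -459.]), array([ 561.1, -361.7]), array([ 363.8, -357.8])]
```

View pics/c_t_feed2.png

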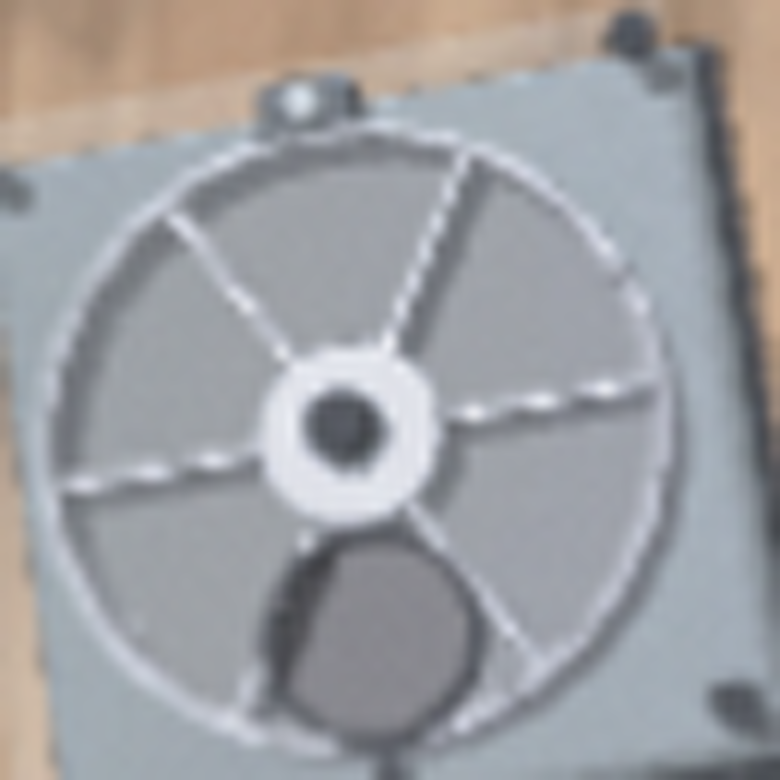

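View pics/c_s_feed2.png

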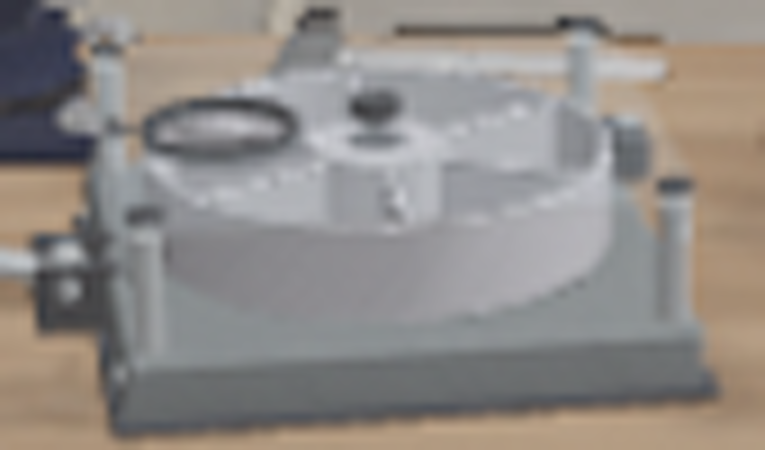

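Run:
```python
from h import *
t=grab_frame("top");s=grab_frame("side")
print("cam",[(-f["view"][:3,:3].T@f["view"][:3,3]).round() for f in(t,s)])
T=lambda x,y:(310+x/8-.44,200+y/8-.44)
hsv=cv2.cvtColor(t["frame"],cv2.COLOR_RGB2HSV)
for (n,x0,x1,y0,y1) in (("tap",346,364,214,223),):
    sub=hsv[y0:y1,x0:x1]; print((sub[...,1]));
for C in((462.5,-359),(462.5,-361)):
    for yaw in(-4,-7):
        c,s_=np.cos(np.radians(yaw)),np.sin(np.radians(yaw))
        P=lambda x,y,z:(C[0]+c*x-s_*y,C[1]+s_*x+c*y,z)
        g=lambda p:tuple(np.round([(p[0]+.44-310)*8,(p[1]+.44-200)*8]))
        print(C,yaw,"tap ends",g(proj(t,P(58,20,111))),g(proj(t,P(58,-20,111))),"collar",g(proj(t,P(58,0,79))),"gauge",g(proj(t,P(-58,0,98))),"knobtop edges",g(proj(t,P(0,-14,113))),g(proj(t,P(0,14,113))),g(proj(t,P(14,0,113))))
        q=lambda p:tuple(np.round([(p[0]+.43-155)*7,(p[1]+.43-215)*7]))
        print("   side gauge",q(proj(s,P(-58,0,98))),"knob",q(proj(s,P(-14,0,113))),q(proj(s,P(14,0,113))),"tap",q(proj(s,P(58,20,111))),q(proj(s,P(58,-20,111))),"collar",q(proj(s,P(58,0,79))))
```

```text
cam [array([ 356.,  -45., 1287.]), array([  684., -1270.,   622.])]
[[ 19  19  20  21  19  16  20  17  22  21  23  21  21  21  20  18  18  16]
 [ 11  12  12  17  15  11  16  28  14   6  14  19  16  17  21  19  19  19]
 [ 12  11  11  11   9  72  79  80  88  86  74  59  56  45  29   8  18  20]
 [  8   7  15  38 100 129 126 123 125 123 120 118 119 113 107  91  28  18]
 [ 13  95  96  95 121 138 133 133 133 133 133 134 134 134 133 120  61  14]
 [ 10  25  27  14  28 114 130 129 128 133 120  96 103 114 102  76  28  16]
 [ 12  12  13  13   5  83 132 133 133 124  74   7  10  10   8  12  17  18]
 [ 11  12  12  12  11  29  97 116 106  64  14  13  14  14  13  12  16  18]
 [ 12  12  12  11  12   9  17  34  31   3   9   7   3   8  12  12  11  16]]
(462.5, -359) -4 tap ends (np.float64(315.0), np.float64(140.0)) (np.float64(412.0), np.float64(148.0)) collar (np.float64(344.0), np.float64(154.0)) gauge (np.float64(341.0), np.float64(431.0)) knobtop edges (np.float64(392.0), np.float64(288.0)) (np.float64(324.0), np.float64(282.0)) (np.float64(360.0), np.float64(251.0))
   side gauge (np.float64(170.
[... 1303 characters left out ...]
26.0), np.float64(126.0)) (np.float64(499.0), np.float64(186.0)) collar (np.float64(518.0), np.float64(242.0))
(462.5, -361) -7 tap ends (np.float64(328.0), np.float64(138.0)) (np.float64(424.0), np.float64(152.0)) collar (np.float64(355.0), np.float64(156.0)) gauge (np.float64(339.0), np.float64(430.0)) knobtop edges (np.float64(397.0), np.float64(290.0)) (np.float64(329.0), np.float64(280.0)) (np.float64(367.0), np.float64(252.0))
   side gauge (np.float64(172.0), np.float64(163.0)) knob (np.float64(296.0), np.float64(135.0)) (np.float64(378.0), np.float64(142.0)) tap (np.float64(527.0), np.float64(130.0)) (np.float64(493.0), np.float64(191.0)) collar (np.float64(515.0), np.float64(247.0))
```

```bash
cat >> h.py <<'E'
def plan(x,y,z,yaw=None):
    s=state();r=np.radians(s["ee_rot"][2]);p=s["ee_pos"];dx,dy=x-p[0],y-p[1]
    print("t",round(s["time_s"],2),"at",p.round(1),"rot",s["ee_rot"].round(1),"w",round(s["gripper_width"],1),"F",s["force"].round(1))
    print("tool shift",(np.array([dx*np.cos(r)+dy*np.sin(r),dx*np.sin(r)-dy*np.cos(r),p[2]-z])).round(1),"turn z",None if yaw is None else round(-((yaw-s["ee_rot"][2]+180)%360-180),1),"q",s["qpos"].round(0))
E
python3 -m creep '[[0,0,0,0,0,0,-9.5],[0,0,0,0,0,0,-9.5],[0,0,0,0,0,0,-9.5],[0,0,0,0,0,0,-9.5],[0,0,0,0,0,0,-9.5]]' 20; python3 -m creep '[[0.5,0,0,0,0,0,-9.5],[0.67,0,0,0,0,0,-9.5]]' ; python3 -c "
from h import *
plan(520.7,-365.6,180,84.5)"
```

```text
time_s: 1.02
ee_pos: [179.7, -546.2, 214.0]
ee_rot: [180.0, 0.0, 66.0]
force: [0.6, -0.7, -0.0]
gripper_width: 91.1
time_s: 1.27
ee_pos: [179.7, -546.2, 214.0]
ee_rot: [180.0, 0.0, 85.0]
force: [-0.0, 0.4, -0.2]
gripper_width: 73.8
t 1.27 at [ 179.7 -546.2  214. ] rot [180.   0.  85.] w 73.8 F [-0.   0.4 -0.2]
tool shift [209.5 324.1  34. ] turn z 0.5 q [-73.  18.  90.   0.  72. -68.]
```

```bash
python3 -m creep '[[0.67,23,36,0,0,0,0],[0.67,23,36,0,0,0,0],[0.67,23,36,0,0,0,0],[0.67,23,36,0,0,0,0],[0.67,23,36,0,0,0,0]]'; python3 -m creep '[[0.67,23,36,4,0,0,0],[0.67,23,36,10,0,0,0],[0.67,23,36,10,0,0,0],[0.67,23,36,10,0,0,0],[0.67,0,0,0,0,0,0]]' ; python3 -c "
from h import *
plan(520.7,-365.6,86,84.5)"
```

```text
time_s: 1.9
ee_pos: [370.7, -447.6, 214.1]
ee_rot: [180.0, 0.0, 84.7]
force: [-0.5, -0.3, -0.4]
gripper_width: 29.9
time_s: 2.52
ee_pos: [523.2, -368.1, 178.6]
ee_rot: [-179.9, -0.1, 84.9]
force: [-0.5, 0.0, -0.1]
gripper_width: 30.3
t 2.52 at [ 523.2 -368.1  178.6] rot [-1.799e+02 -1.000e-01  8.490e+01] w 30.3 F [-0.5  0.  -0.1]
tool shift [ 2.3 -2.8 92.6] turn z 0.4 q [-36.  25.  84.   0.  71. -31.]
```

```bash
python3 -m creep '[[0.67,2.3,-2.8,25,0,0,0],[0.67,0,0,30,0,0,0],[0.67,0,0,0,0,0,0]]' ; python3 -c "
from h import *
plan(520.7,-365.6,86,84.5)
t=grab_frame('top');s=grab_frame('side')
crop(t,'t1.png',310,180,90,75,6);crop(s,'s1.png',155,180,115,90,6)"
```

```text
time_s: 2.9
ee_pos: [516.7, -367.0, 123.0]
ee_rot: [-179.7, -0.1, 84.7]
force: [0.4, 0.2, 1.9]
gripper_width: 29.9
t 2.9 at [ 516.7 -367.   123. ] rot [-1.797e+02 -1.000e-01  8.470e+01] w 29.9 F [0.4 0.2 1.9]
tool shift [ 1.7  3.8 37. ] turn z 0.2 q [-36.  27.  89.  -0.  64. -31.]
```

View pics/s1.png

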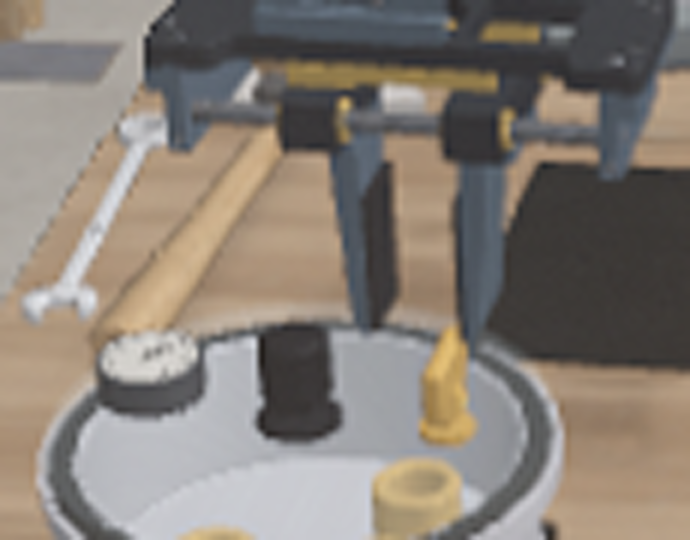

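View pics/t1.png

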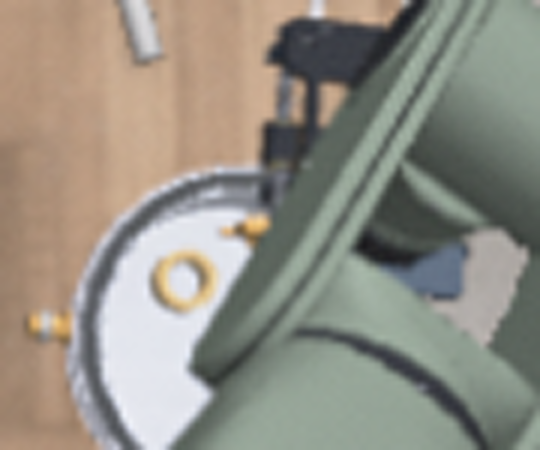

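```bash
python3 -c "
from h import *
s=grab_frame('side');q=lambda p:(round((p[0]+.42-155)*6),round((p[1]+.42-180)*6))
r=np.radians(84.7);ty=np.array([np.sin(r),-np.cos(r),0]);P=np.array([516.7,-367,123])
for a in(-28.5,-15,0,15,28.5): print(a,q(proj(s,P+ty*a)))
for x in (517,520.7,525): print(x,[q(proj(s,(x+dx,-365.6+dy,111))) for dx,dy in((1.9,20),(0,0),(-1.9,-20))])
"
```

```text
-28.5 (353, 312)
-15 (388, 314)
0 (427, 317)
15 (466, 320)
28.5 (502, 322)
517 [(444, 318), (430, 343), (417, 370)]
520.7 [(453, 318), (440, 344), (427, 370)]
525 [(464, 318), (451, 344), (438, 370)]
```

```bash
python3 -m creep '[[0.67,1.5,5.3,12,0,0,0],[0.67,0,0,0,0,0,0],[0.67,0,0,0,0,0,0]]' ; python3 -c "
from h import *
plan(522,-365.6,86,84.5)
s=grab_frame('side')
crop(s,'s2.png',155,180,115,90,6)"
```

```text
time_s: 3.42
ee_pos: [524.3, -366.4, 113.0]
ee_rot: [-180.0, 0.0, 84.7]
force: [0.7, 0.8, 0.2]
gripper_width: 30.0
t 3.42 at [ 524.3 -366.4  113. ] rot [-180.     0.    84.7] w 30.0 F [0.7 0.8 0.2]
tool shift [ 0.6 -2.4 27. ] turn z 0.2 q [-36.  28.  89.  -0.  63. -31.]
```

View pics/s2.png

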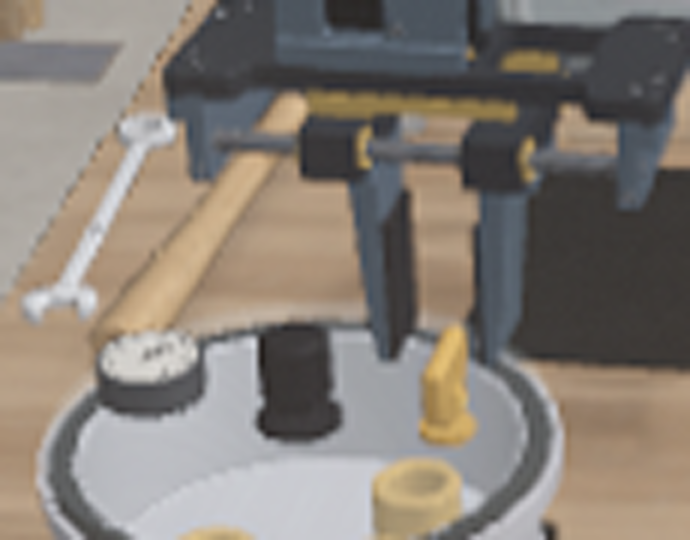

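```bash
python3 -m creep '[[0.67,0.5,-1.5,14,0,0,0],[0.67,0,0,13,0,0,0],[0.67,0,0,0,0,0,0],[0.67,0,0,0,0,0,0]]' ;python3 -m creep '[[0.92,0,0,0,0,0,0],[0.92,0,0,0,0,0,0],[0.92,0,0,0,0,0,0],[0.92,0,0,0,0,0,0]]' 10; python3 -c "
from h import *
plan(522,-365.6,86,84.5)"
```

```text
time_s: 3.98
ee_pos: [524.1, -366.0, 84.7]
ee_rot: [179.9, 0.0, 84.7]
force: [5.3, -1.2, -3.6]
gripper_width: 30.1
time_s: 4.47
ee_pos: [528.5, -366.4, 85.0]
ee_rot: [179.3, 0.1, 84.7]
force: [15.0, -1.2, -7.8]
gripper_width: 20.2
t 4.47 at [ 528.5 -366.4   85. ] rot [1.793e+02 1.000e-01 8.470e+01] w 20.2 F [15.  -1.2 -7.8]
tool shift [ 0.2 -6.5 -1. ] turn z 0.2 q [-36.  30.  91.   0.  59. -31.]
```

```bash
python3 -c "
from h import *
s=grab_frame('side');t=grab_frame('top')
crop(s,'s3.png',185,190,75,75,8);crop(t,'t3.png',310,180,90,75,6)"
```

```text
(no output)
```

View pics/s3.png

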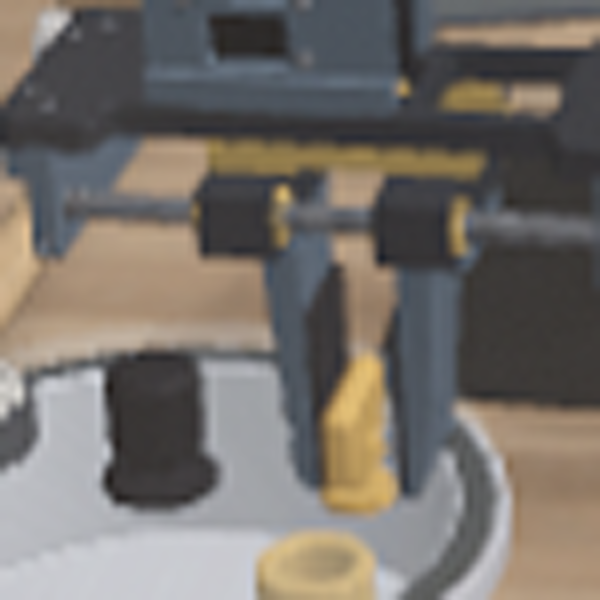

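```bash
python3 -m creep '[[0.92,0,0,0,0,0,0],[0.92,0,0,0,0,0,0]]'; python3 -m creep '[[0.6,0,0,0,0,0,0],[0.6,0,0,0,0,0,0],[0.6,0,0,0,0,0,0],[0.6,0,0,0,0,0,0]]'; python3 -m creep '[[0.6,0,0,0,0,0,0],[0.6,0,0,0,0,0,0]]'; python3 -c "
from h import *
plan(522,-365.6,86,84.5)
s=grab_frame('side');
crop(s,'s4.png',185,190,75,75,8)"
```

```text
time_s: 4.82
ee_pos: [528.5, -366.5, 85.0]
ee_rot: [179.3, 0.1, 84.7]
force: [15.2, -1.2, -9.8]
gripper_width: 20.1
time_s: 5.32
ee_pos: [522.3, -365.7, 85.9]
ee_rot: [-180.0, -0.0, 84.7]
force: [0.1, 0.5, -0.1]
gripper_width: 36.7
time_s: 5.58
ee_pos: [522.7, -365.9, 86.1]
ee_rot: [180.0, 0.0, 84.7]
force: [-0.8, -0.6, 0.1]
gripper_width: 36.4
t 5.58 at [ 522.7 -365.9   86.1] rot [180.    0.   84.7] w 36.4 F [-0.8 -0.6  0.1]
tool shift [ 0.2 -0.7  0.1] turn z 0.2 q [-36.  30.  91.  -0.  59. -31.]
```

View pics/t3.png

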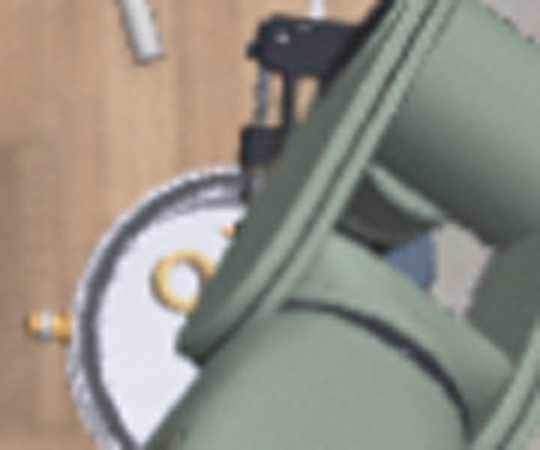

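View pics/s4.png

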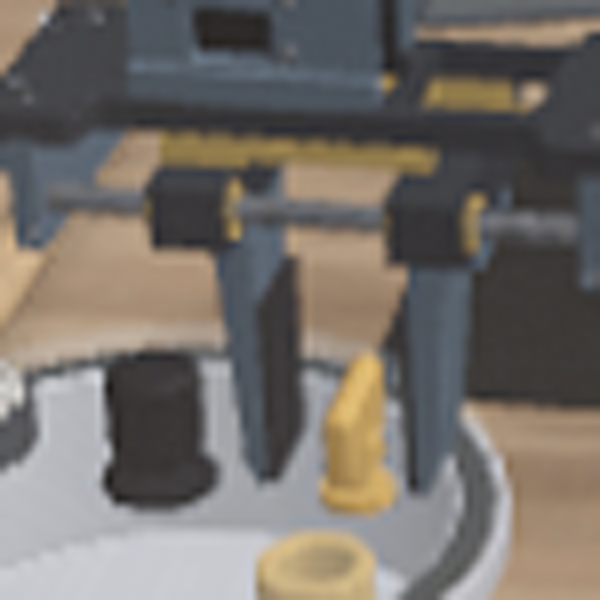

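```bash
python3 -c "
from h import *
s=grab_frame('side');q=lambda p:(round((p[0]+.44-185)*8),round((p[1]+.44-190)*8))
r=np.radians(84.7);ty=np.array([np.sin(r),-np.cos(r),0]);tx=np.array([np.cos(r),np.sin(r),0]);P=np.array([522.7,-365.9,86.1])
for a in(-31.7,-18.2,18.2,31.7): print(a,'near',q(proj(s,P+ty*a-tx*16)),'far',q(proj(s,P+ty*a+tx*16)))
for z in (87,111,79):print(z,[q(proj(s,P+tx*a+ty*b+[0,0,z-86.1])) for a,b in((-20,-4.5),(-20,4.5),(20,-4.5),(20,4.5))])
print(two(*[x for f,p in ((grab_frame('top'),(310+350/8-.44,200+162/8-.44)),(s,(185+357/8-.44,190+498/8-.44))) for x in(f,p)]))
"
```

```text
-31.7 near (234, 476) far (264, 420)
-18.2 near (281, 480) far (310, 424)
18.2 near (408, 490) far (433, 433)
31.7 near (455, 494) far (480, 436)
87 [(324, 488), (356, 491), (359, 417), (390, 420)]
111 [(320, 413), (352, 416), (356, 344), (386, 346)]
79 [(326, 513), (357, 516), (360, 441), (391, 444)]
(array([ 520. , -367.1,   72.7]), np.float64(4.1))
```

```bash
python3 -c "
from h import *
s=grab_frame('side');t=grab_frame('top')
crop(s,'s5.png',215,225,30,35,20)
import cv2
im=cv2.imread('pics/top0.png')[205:230,340:370];cv2.imwrite('pics/t5.png',cv2.resize(im,None,fx=20,fy=20,interpolation=cv2.INTER_CUBIC))"
```

```text
(no output)
```

View pics/s5.png

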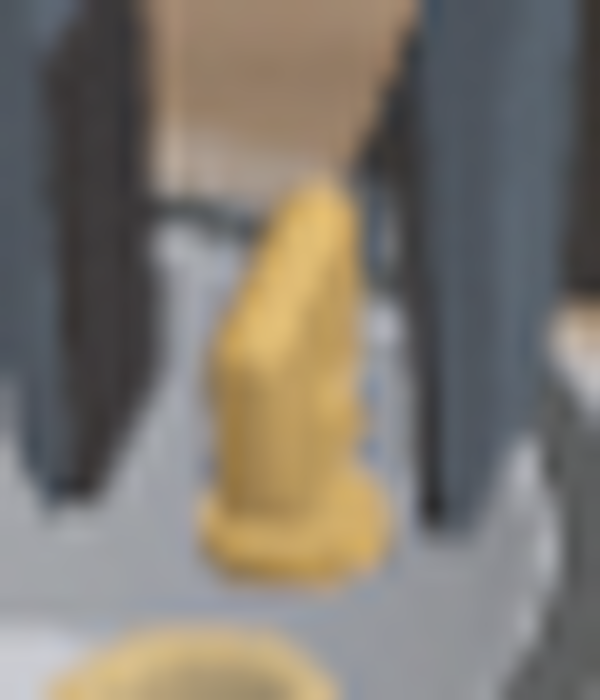

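View pics/t5.png

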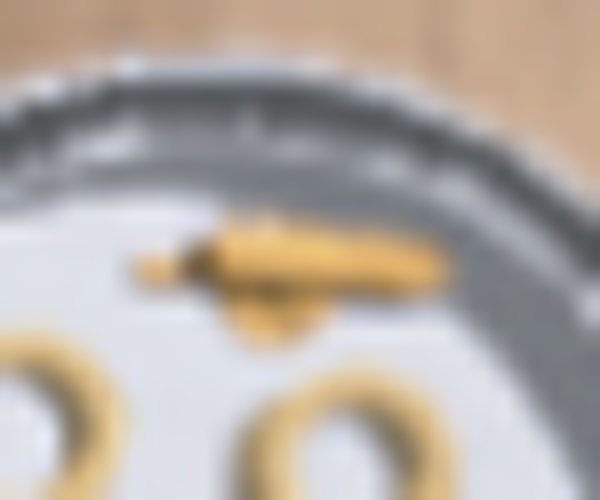

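```bash
python3 -c "
from h import *
s=grab_frame('side');t=grab_frame('top')
S=lambda x,y:(215+x/20-.475,225+y/20-.475);T=lambda x,y:(340+x/20-.475,205+y/20-.475)
print('nipple',two(t,T(150,270),s,S(352,400)),[on(t,T(150,270),z) for z in(80,90,100)])
print('wing far top',two(t,T(215,250),s,S(330,185)),'near',two(t,T(445,265),s,S(235,345)))
print('wing far top',on(t,T(215,240),111),on(t,T(215,290),111),'near',on(t,T(445,290),111),on(t,T(445,245),111))
print('collar low',on(t,T(270,345),76), on(s,S(295,575),74), on(s,S(205,530),77),on(s,S(390,530),77))
"
```

```text
nipple (array([ 524.2, -344.4,   78.8]), np.float64(3.0)) [array([ 522.6, -344.4]), array([ 521.2, -341.9]), array([ 519.8, -339.4])]
wing far top (array([ 523.6, -347.8,  108.9]), np.float64(2.9)) near (array([ 520.2, -385.9,  110. ]), np.float64(0.1))
wing far top [ 523.5 -347.5] [ 515.2 -347.4] near [ 516.  -385.5] [ 523.4 -385.7]
collar low [ 510.9 -365.5] [ 523.5 -374.9] [ 512.7 -370.8] [ 533.6 -369.5]
```

```bash
python3 -m creep '[[0.6,0,0,-9,0,0,0],[0.6,0,0,0,0,0,0]]' 5; for w in 0.66 0.7 ; do :; done; python3 -m creep '[[0.66,0,0,0,0,0,0],[0.66,0,0,0,0,0,0],[0.66,0,0,0,0,0,0]]'; python3 -m creep '[[0.72,0,0,0,0,0,0],[0.72,0,0,0,0,0,0],[0.72,0,0,0,0,0,0]]' ; python3 -m creep '[[0.78,0,0,0,0,0,0],[0.78,0,0,0,0,0,0],[0.78,0,0,0,0,0,0]]'
```

```text
time_s: 6.18
ee_pos: [523.4, -366.3, 96.2]
ee_rot: [179.9, 0.1, 84.7]
force: [0.8, 0.1, 1.0]
gripper_width: 36.4
time_s: 6.55
ee_pos: [522.7, -365.8, 94.8]
ee_rot: [-180.0, -0.0, 84.7]
force: [-0.2, 0.3, 0.5]
gripper_width: 31.3
time_s: 6.92
ee_pos: [522.8, -365.8, 94.9]
ee_rot: [-180.0, 0.0, 84.7]
force: [0.6, 0.1, -0.5]
gripper_width: 25.9
time_s: 7.3
ee_pos: [522.8, -365.8, 95.0]
ee_rot: [180.0, 0.0, 84.7]
force: [-0.4, -0.2, -0.8]
gripper_width: 19.7
```

```bash
python3 -m creep '[[0.84,0,0,0,0,0,0],[0.84,0,0,0,0,0,0],[0.84,0,0,0,0,0,0]]'; python3 -m creep '[[0.95,0,0,0,0,0,0],[0.95,0,0,0,0,0,0],[0.95,0,0,0,0,0,0],[0.95,0,0,0,0,0,0]]' 12
```

```text
time_s: 7.68
ee_pos: [522.8, -365.8, 95.0]
ee_rot: [180.0, 0.0, 84.7]
force: [0.2, -0.7, -0.7]
gripper_width: 14.7
time_s: 8.18
ee_pos: [522.9, -365.9, 95.0]
ee_rot: [180.0, 0.0, 84.7]
force: [0.4, -0.3, -0.6]
gripper_width: 9.0
```

```bash
python3 -m creep '[[0.95,0,0,0,0,0,-9],[0.95,0,0,0,0,0,-9],[0.95,0,0,0,0,0,-9],[0.95,0,0,0,0,0,-9],[0.95,0,0,0,0,0,-9]]' 20;python3 -m creep '[[0.95,0,0,0,0,0,-9],[0.95,0,0,0,0,0,-9],[0.95,0,0,0,0,0,-9],[0.95,0,0,0,0,0,-9],[0.95,0,0,0,0,0,-9]]';python3 -m creep '[[0.95,0,0,0,0,0,-2],[0.95,0,0,0,0,0,0]]'; python3 -c "
from h import *
print(state()['torque'],state()['ee_rot'],state()['qpos'])
s=grab_frame('side')
crop(s,'s6.png',185,190,75,75,8)"
```

```text
time_s: 8.8
ee_pos: [522.3, -366.1, 95.0]
ee_rot: [-179.9, -0.0, 130.0]
force: [-1.2, -1.0, 0.9]
gripper_width: 9.0
time_s: 9.43
ee_pos: [522.1, -366.3, 95.0]
ee_rot: [-179.9, -0.1, 175.0]
force: [-1.2, -1.3, -0.2]
gripper_width: 8.8
time_s: 9.68
ee_pos: [522.5, -365.5, 95.0]
ee_rot: [180.0, -0.0, 176.6]
force: [-1.2, 0.6, 0.5]
gripper_width: 8.9
[ 0.17999794  0.09149023 -0.13538344] [ 1.79967454e+02 -3.35024911e-02  1.76593478e+02] [-3.60114014e+01  2.90305408e+01  9.04435947e+01  1.07516023e-02
  6.05716247e+01 -1.22610157e+02]
```

View pics/s6.png

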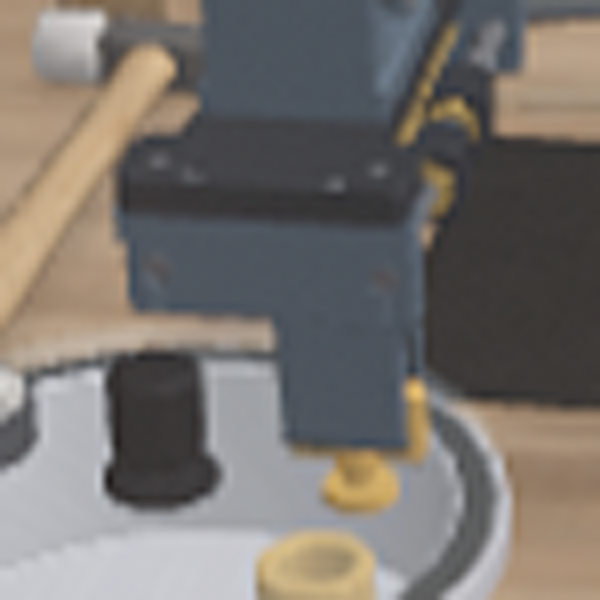

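```bash
python3 -m creep '[[0.7,0,0,0,0,0,0],[0.7,0,0,0,0,0,0],[0.7,0,0,0,0,0,0],[0.6,0,0,-30,0,0,0],[0.6,0,0,-50,0,0,0]]' 20;python3 -m creep '[[0.4,-40,0,0,0,0,0],[0.4,-40,0,0,0,0,0],[0.4,-40,0,0,0,0,0],[0.4,0,0,0,0,0,0]]'; python3 -c "
from h import *
plan(463,-360,220)
s=grab_frame('side');t=grab_frame('top')
crop(s,'s7.png',155,190,110,100,6);crop(t,'t7.png',310,180,90,90,6)"
```

```text
time_s: 10.35
ee_pos: [521.8, -365.1, 173.8]
ee_rot: [179.9, -0.2, 176.7]
force: [1.1, -0.7, -0.1]
gripper_width: 36.5
time_s: 10.85
ee_pos: [644.7, -372.2, 173.6]
ee_rot: [180.0, 0.0, 176.8]
force: [-1.1, 0.7, -0.6]
gripper_width: 54.7
t 10.85 at [ 644.7 -372.2  173.6] rot [180.    0.  176.8] w 54.7 F [-1.1  0.7 -0.6]
tool shift [182.1   2.1 -46.4] turn z None q [ -31.   35.   67.    0.   78. -118.]
```

View pics/s7.png

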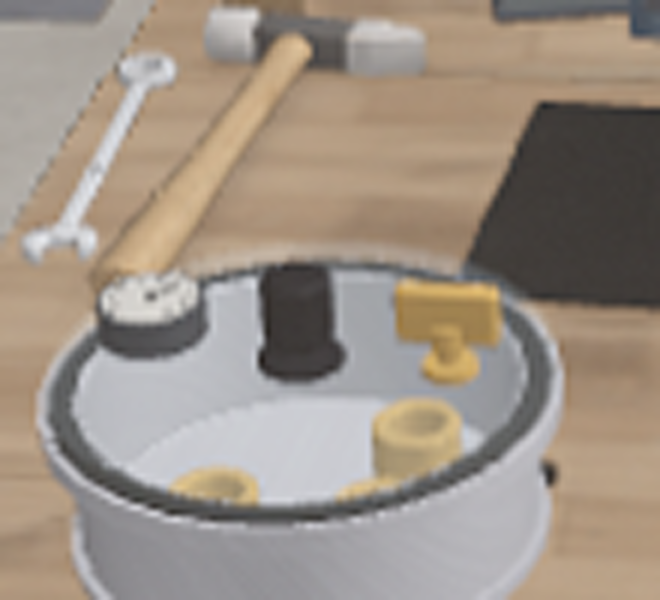

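View pics/t7.png

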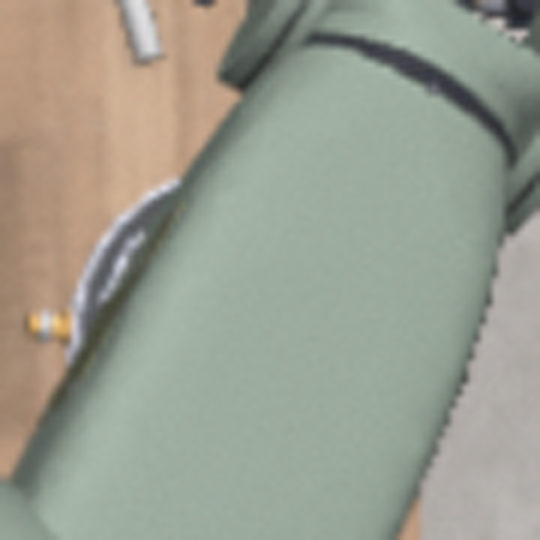

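```bash
python3 -m creep '[[0.4,45,0.5,0,0,0,0.5],[0.4,45,0.5,0,0,0,0.5],[0.4,45,0.5,0,0,0,0.5],[0.4,45,0.5,0,0,0,0.5],[0.4,0,0,0,0,0,0]]';python3 -m creep '[[0.4,0,0,25,0,0,0],[0.4,0,0,25,0,0,0],[0.4,0,0,0,0,0,0],[0.4,0,0,0,0,0,0]]'; python3 -c "
from h import *
plan(464.5,-360,88,174.5)
s=grab_frame('side')
crop(s,'s8.png',155,190,110,100,6)"
```

```text
time_s: 11.58
ee_pos: [459.0, -357.3, 175.8]
ee_rot: [180.0, -0.1, 174.5]
force: [0.5, -0.2, -0.4]
gripper_width: 54.7
time_s: 12.08
ee_pos: [463.9, -358.5, 126.0]
ee_rot: [-179.9, 0.1, 174.7]
force: [-0.2, 0.0, -0.4]
gripper_width: 54.6
t 12.07 at [ 463.9 -358.5  126. ] rot [-1.799e+02  1.000e-01  1.747e+02] w 54.6 F [-0.2  0.  -0.4]
tool shift [-0.8 -1.5 38. ] turn z 0.2 q [ -39.   23.   96.   -0.   61. -124.]
```

View pics/s8.png

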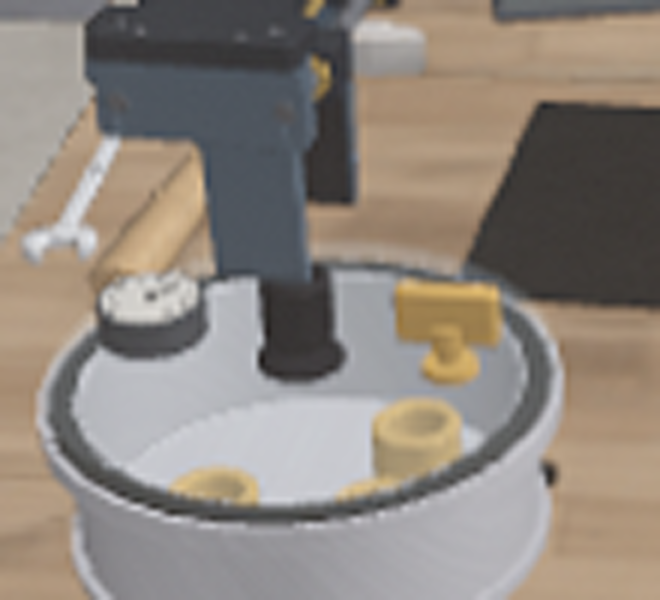

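```bash
python3 -m creep '[[0.4,-0.8,-1.5,18,0,0,0],[0.4,0,0,18,0,0,0],[0.4,0,0,0,0,0,0],[0.4,0,0,0,0,0,0]]';python3 -m creep '[[0.75,0,0,0,0,0,0],[0.75,0,0,0,0,0,0],[0.75,0,0,0,0,0,0],[0.75,0,0,0,0,0,0],[0.75,0,0,0,0,0,0]]' 30;  python3 -c "
from h import *
plan(464.5,-360,88,174.5)
s=grab_frame('side')
crop(s,'s9.png',155,190,110,100,6)"
```

```text
time_s: 12.62
ee_pos: [464.6, -360.1, 90.2]
ee_rot: [-179.9, 0.1, 174.7]
force: [0.4, 0.9, -0.6]
gripper_width: 54.7
time_s: 13.25
ee_pos: [464.1, -360.2, 89.4]
ee_rot: [-179.9, 0.1, 174.7]
force: [0.5, -2.9, 1.8]
gripper_width: 27.4
t 13.25 at [ 464.1 -360.2   89.4] rot [-1.799e+02  1.000e-01  1.747e+02] w 27.4 F [ 0.5 -2.9  1.8]
tool shift [-0.4  0.3  1.4] turn z 0.2 q [ -39.   25.   98.   -0.   57. -124.]
```

View pics/s9.png

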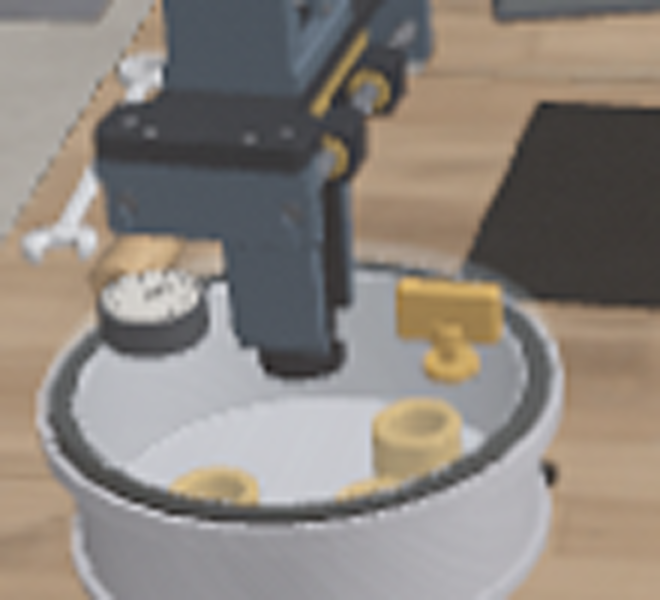

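```bash
python3 -m creep '[[0.75,0,0,-5,0,0,0],[0.75,0,0,-5,0,0,0],[0.75,0,0,-15,0,0,0],[0.75,0,0,-25,0,0,0],[0.75,0,0,0,0,0,0]]' 40; python3 -c "
from h import *
plan(600,-86,90,174.5)
t=grab_frame('top');s=grab_frame('side')
for n,f,im in(('top',t,cv2.imread('pics/top0.png')),('side',s,cv2.imread('pics/side0.png'))):
    b=im.max(2).astype(int)
    m=(b<85).astype(np.uint8)
    lab=cv2.connectedComponents(m)[1];p=proj(f,(600,-86,3));k=lab[round(p[1]),round(p[0])]
    c=max(cv2.findContours((lab==k).astype(np.uint8),0,1)[0],key=cv2.contourArea)
    h=cv2.convexHull(c);q=cv2.approxPolyDP(h,6,True)[:,0];W=[on(f,x.astype(float),3) for x in q]
    pts=np.array([on(f,x.astype(float),3) for x in c[:,0]],np.float32);r=cv2.minAreaRect(pts)
    print(n,q.tolist(),np.array(W).tolist(),r)
crop(s,'s10.png',155,160,150,130,5)"
```

```text
time_s: 13.92
ee_pos: [465.2, -360.6, 141.5]
ee_rot: [-179.8, 0.3, 174.7]
force: [-0.1, 0.3, -5.9]
gripper_width: 26.9
t 13.93 at [ 465.2 -360.6  141.5] rot [-179.8    0.3  174.7] w 26.9 F [-0.1  0.3 -5.9]
tool shift [-108.9  285.8   51.5] turn z 0.2 q [ -39.   22.   94.    0.   63. -124.]
top [[245, 169], [299, 174], [294, 228], [239, 223]] [[704.1, 4.6], [690.2, -191.6], [493.7, -174.3], [506.8, 19.8]] ((599.2327270507812, -84.79832458496094), (200.90084838867188, 202.33035278320312), 85.65437316894531)
side [[233, 232], [245, 207], [309, 211], [304, 243]] [[496.1, -146.4], [510.3, 14.5], [706.2, -3.4], [692.0, -196.1]] ((600.3099365234375, -90.42610931396484), (201.11582946777344, 201.1708526611328), 85.64104461669922)
```

View pics/s10.png

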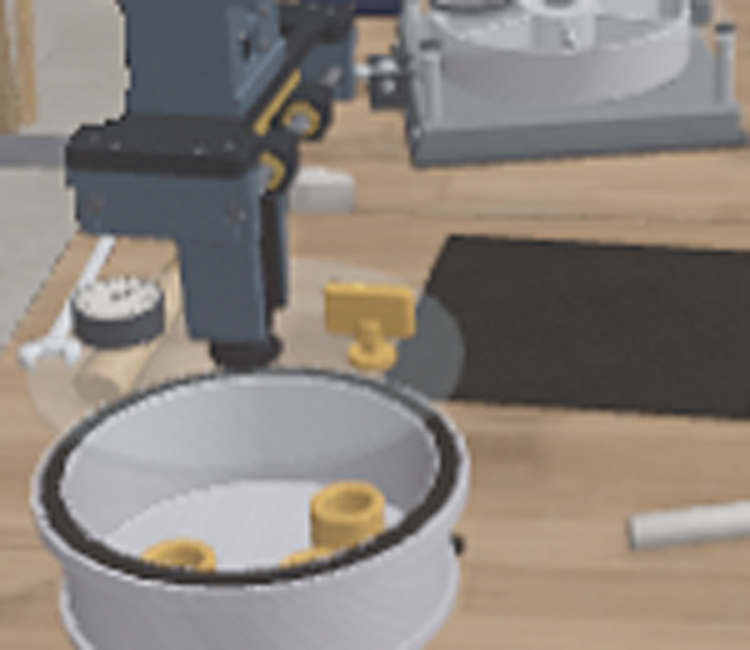

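```bash
python3 -m creep '[[0.75,-8,20,-5,0,0,0],[0.75,-15,41,0,0,0,0],[0.75,-15,41,0,0,0,0],[0.75,-15,41,0,0,0,0],[0.75,-15,41,0,0,0,0]]';python3 -m creep '[[0.75,-15,41,0,0,0,0],[0.75,-15,35,0,0,0,0],[0.75,-8,20,0,0,0,0],[0.75,0,0,0,0,0,0],[0.75,0,0,0,0,0,0]]'; python3 -c "
from h import *
plan(600,-86.5,60,174.5)
s=grab_frame('side')
crop(s,'s11.png',200,140,130,110,5)"
```

```text
time_s: 14.65
ee_pos: [548.7, -179.9, 143.3]
ee_rot: [179.9, -0.1, 174.7]
force: [1.1, -0.2, -4.9]
gripper_width: 27.2
time_s: 15.28
ee_pos: [594.5, -91.1, 143.6]
ee_rot: [-180.0, -0.1, 174.7]
force: [-0.0, 0.1, -4.9]
gripper_width: 27.2
t 15.28 at [594.5 -91.1 143.6] rot [-1.800e+02 -1.000e-01  1.747e+02] w 27.2 F [-0.   0.1 -4.9]
tool shift [-5.   5.1 83.6] turn z 0.2 q [-10.  24.  92.  -0.  64. -94.]
```

View pics/s11.png

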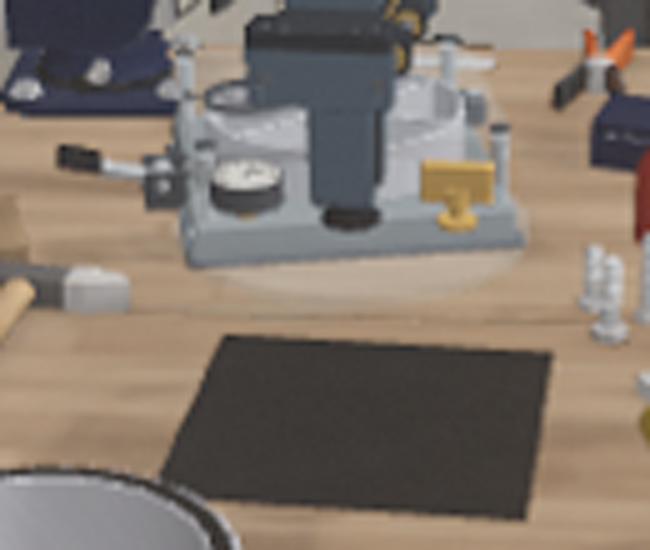

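```bash
python3 -m creep '[[0.75,-5,5,20,0,0,0],[0.75,0,0,40,0,0,0],[0.75,0,0,33,0,0,0],[0.75,0,0,0,0,0,0],[0.75,0,0,0,0,0,0]]';python3 -c "
from h import *
plan(600,-86.5,27,174.5)
s=grab_frame('side');t=grab_frame('top')
crop(t,'t12.png',220,150,100,95,6)
crop(s,'s12.png',220,170,100,85,7)"
```

```text
time_s: 15.95
ee_pos: [601.6, -86.9, 52.3]
ee_rot: [-180.0, 0.1, 174.6]
force: [1.5, -0.5, -4.2]
gripper_width: 27.4
t 15.95 at [601.6 -86.9  52.3] rot [-1.800e+02  1.000e-01  1.746e+02] w 27.4 F [ 1.5 -0.5 -4.2]
tool shift [ 1.6  0.3 25.3] turn z 0.1 q [ -9.  29.  98.  -0.  53. -94.]
```

View pics/s12.png

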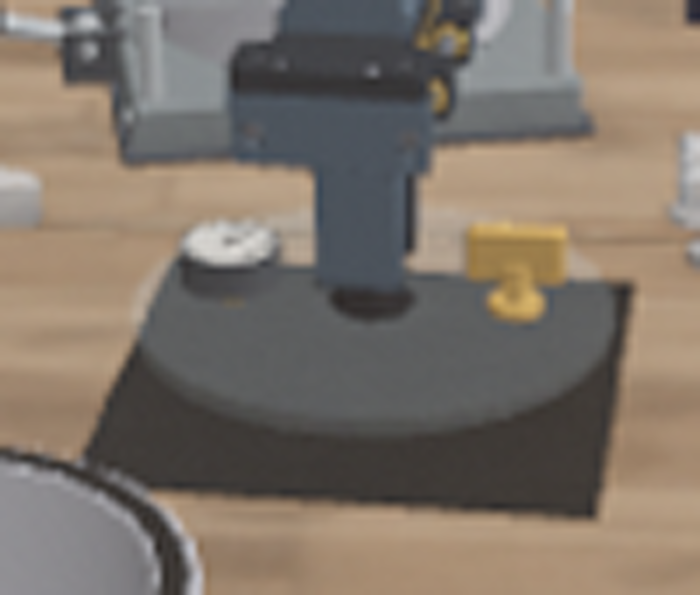

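View pics/t12.png

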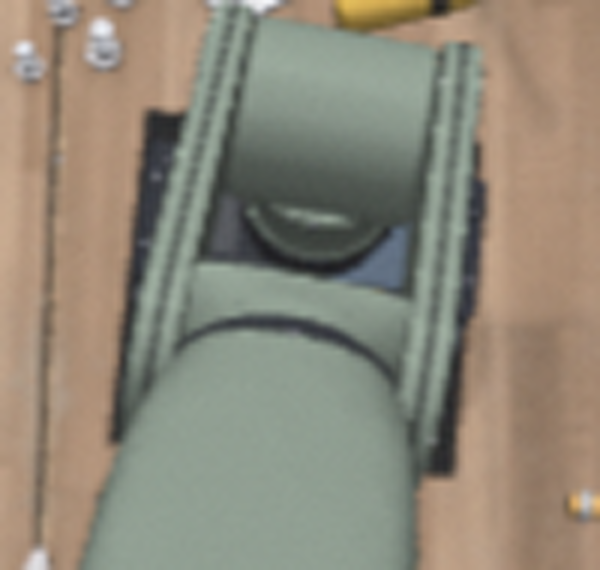

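```bash
python3 -c "
from h import *
s=grab_frame('side')
S=lambda x,y:(220+x/7-.43,170+y/7-.43)
P=(601,-86.7,33)
a=np.radians(np.arange(0,360,5));E=np.array([proj(s,(P[0]+98*np.cos(u),P[1]+98*np.sin(u),33)) for u in a]);E=(E+.43-[220,170])*7
print('pred extents',E.min(0),E.max(0))
print('gauge pred',(np.array(proj(s,(601-57.7,-86.7+5.6,29+32)))+.43-[220,170])*7,'collar',(np.array(proj(s,(601+57.7,-86.7-5.6,42)))+.43-[220,170])*7)
print(on(s,S(236,240),61),on(s,S(516,300),42))
"
```

```text
pred extents [126.21 207.41] [611.31 423.71]
gauge pred [226.31 236.81] collar [511.21 297.71]
[547.5 -84.2] [660.8 -94.6]
```

```bash
python3 -m creep '[[0.75,3.5,0.3,10,0,0,0],[0.75,0,0,8,0,0,0],[0.75,0,0,3,0,0,0],[0.75,0,0,0,0,0,0],[0.75,0,0,0,0,0,0]]';python3 -c "
from h import *
plan(597.5,-87,27,174.5)"
```

```text
time_s: 16.73
ee_pos: [597.5, -85.4, 30.1]
ee_rot: [-180.0, 0.0, 174.7]
force: [-0.4, 0.4, -4.4]
gripper_width: 27.4
t 16.73 at [597.5 -85.4  30.1] rot [-180.     0.   174.7] w 27.4 F [-0.4  0.4 -4.4]
tool shift [-0.2 -1.6  3.1] turn z 0.2 q [ -9.  30.  99.  -0.  50. -94.]
```

```bash
python3 -m creep '[[0.75,0,-1.2,1.5,0,0,0],[0.75,0,0,1,0,0,0],[0.75,0,0,0.7,0,0,0],[0.75,0,0,0,0,0,0],[0.75,0,0,0,0,0,0]]';python3 -c "
from h import *
plan(597.5,-87,27,174.5)
s=grab_frame('side')
crop(s,'s13.png',220,170,100,85,7)"
```

```text
time_s: 17.35
ee_pos: [597.1, -86.6, 26.8]
ee_rot: [-180.0, 0.0, 174.7]
force: [-0.1, 0.1, -4.0]
gripper_width: 26.9
t 17.35 at [597.1 -86.6  26.8] rot [-180.     0.   174.7] w 26.9 F [-0.1  0.1 -4. ]
tool shift [-0.4 -0.4 -0.2] turn z 0.2 q [ -9.  31. 100.  -0.  50. -94.]
```

View pics/s13.png

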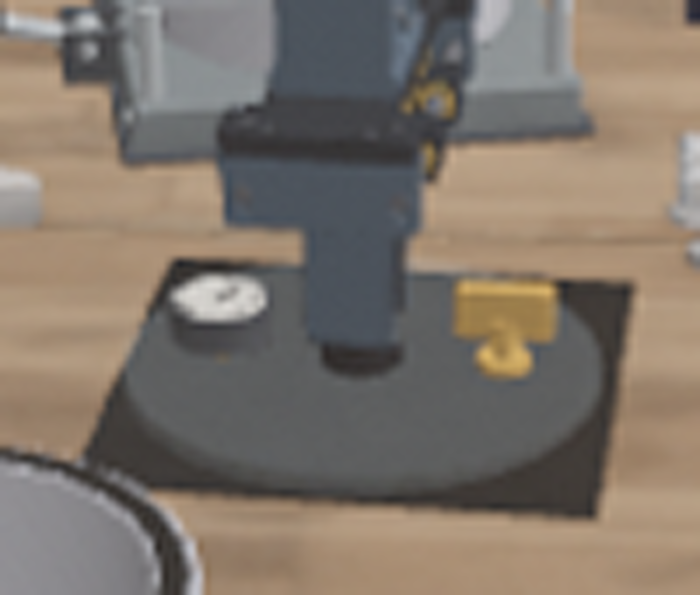

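```bash
python3 -m creep '[[0.75,-2,-1,-1,0,0,0],[0.75,0,0,0,0,0,0],[0.75,0,0,1,0,0,0],[0.75,0,0,1,0,0,0],[0.75,0,0,0,0,0,0]]';python3 -c "
from h import *
plan(597.5,-87,27,174.5)"; python3 -m creep '[[0.75,0,0,0.7,0,0,0],[0.75,0,0,0.7,0,0,0],[0.75,0,0,0,0,0,0]]'
```

```text
time_s: 18.02
ee_pos: [599.0, -87.8, 26.4]
ee_rot: [-180.0, 0.0, 174.7]
force: [-2.0, 0.4, 2.4]
gripper_width: 27.1
t 18.02 at [599.  -87.8  26.4] rot [-180.     0.   174.7] w 27.1 F [-2.   0.4  2.4]
tool shift [ 1.6  0.7 -0.6] turn z 0.2 q [ -9.  31.  99.  -0.  50. -94.]
time_s: 18.4
ee_pos: [599.0, -87.8, 26.3]
ee_rot: [-180.0, 0.1, 174.7]
force: [-4.5, 0.6, 11.1]
gripper_width: 27.2
```

```bash
python3 -m creep '[[0.45,0,0,0,0,0,0],[0.45,0,0,0,0,0,0],[0.45,0,0,0,0,0,0],[0.45,0,0,-10,0,0,0],[0.45,0,0,-30,0,0,0]]';python3 -m creep '[[0.45,0,0,-40,0,0,0],[0.45,0,0,-40,0,0,0],[0.7,30,0,0,0,0,0],[1,40,0,0,0,0,0],[1,40,0,0,0,0,0]]';python3 -m creep '[[1,40,0,0,0,0,0],[1,32,30,0,0,0,0],[1,10,40,0,0,0,0],[1,0,40,0,0,0,0],[1,0,40,0,0,0,0]]';python3 -m creep '[[1,0,40,0,0,0,0],[1,0,40,0,0,0,0],[1,0,40,0,0,0,0],[1,0,0,0,0,0,0],[1,0,0,0,0,0,0]]';python3 -c "
from h import *
plan(384,209,60,174.5)
s=grab_frame('side');t=grab_frame('top')
crop(t,'t14.png',220,150,170,125,4.6)
crop(s,'s14.png',155,150,180,150,4.4)"
```

```text
time_s: 19.02
ee_pos: [597.9, -87.6, 63.7]
ee_rot: [180.0, -0.2, 174.7]
force: [-0.2, -1.0, -0.5]
gripper_width: 50.1
time_s: 19.65
ee_pos: [488.5, -77.5, 145.0]
ee_rot: [-180.0, 0.1, 174.7]
force: [0.3, -0.2, 0.4]
gripper_width: 23.0
time_s: 20.27
ee_pos: [421.9, 80.5, 145.2]
ee_rot: [180.0, 0.1, 174.7]
force: [0.7, -0.9, -0.5]
gripper_width: 0.5
time_s: 20.9
ee_pos: [432.4, 198.3, 144.5]
ee_rot: [-180.0, -0.0, 174.7]
force: [-0.9, -0.3, -0.2]
gripper_width: 0.2
t 20.9 at [432.4 198.3 144.5] rot [-180.    -0.   174.7] w 0.2 F [-0.9 -0.3 -0.2]
tool shift [49.2  6.2 84.5] turn z 0.2 q [ 23.  13. 108.  -0.  59. -61.]
```

View pics/s14.png

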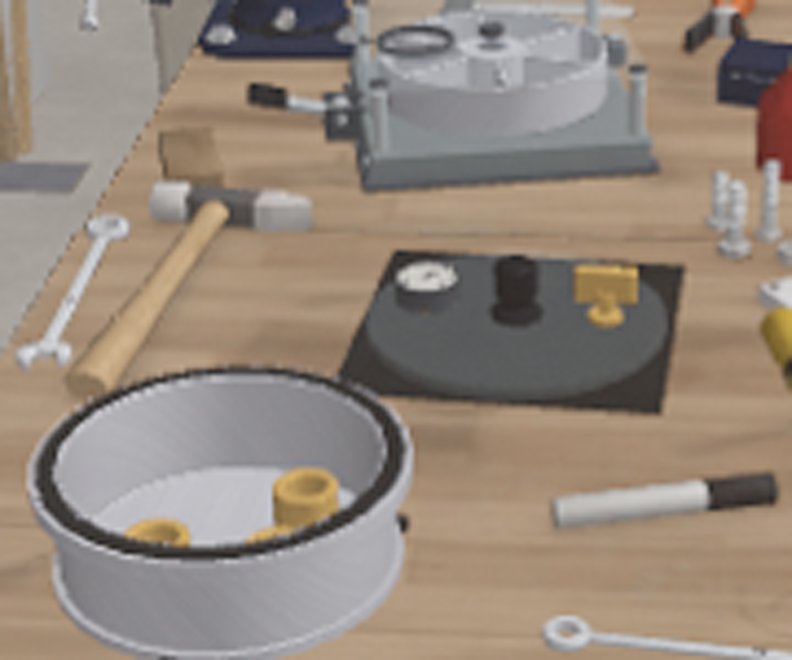

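View pics/t14.png

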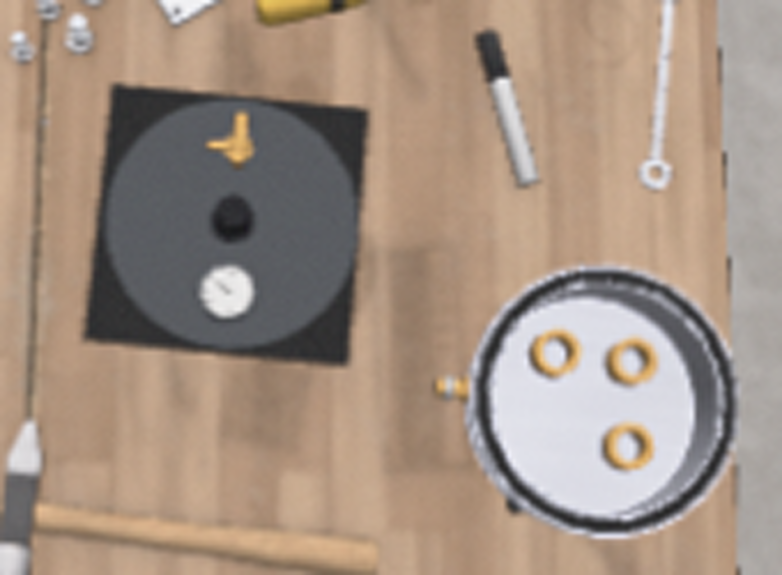

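```bash
python3 -m creep '[[1,25,3,20,0,0,0],[1,24,3,30,0,0,0],[1,0,0,25,0,0,0],[1,0,0,0,0,0,0],[1,0,0,0,0,0,0]]' 10;python3 -c "
from h import *
plan(384,209,60,174.5)
s=grab_frame('side');t=grab_frame('top')
crop(s,'s15.png',190,110,100,80,7);crop(t,'t15.png',130,160,100,110,5)"
```

```text
time_s: 21.62
ee_pos: [385.5, 209.1, 70.2]
ee_rot: [180.0, 0.1, 174.6]
force: [-0.0, 1.0, 0.3]
gripper_width: 0.6
t 21.62 at [385.5 209.1  70.2] rot [1.800e+02 1.000e-01 1.746e+02] w 0.6 F [-0.   1.   0.3]
tool shift [ 1.4 -0.3 10.2] turn z 0.1 q [ 27.  15. 119.  -0.  46. -58.]
```

View pics/s15.png

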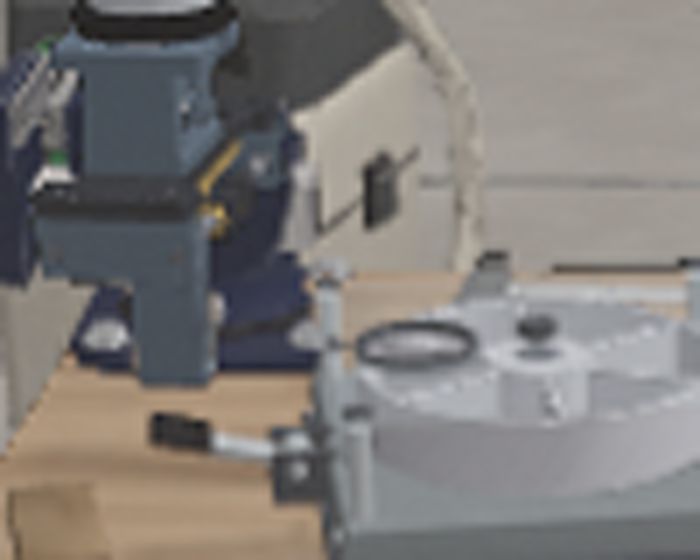

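View pics/t15.png

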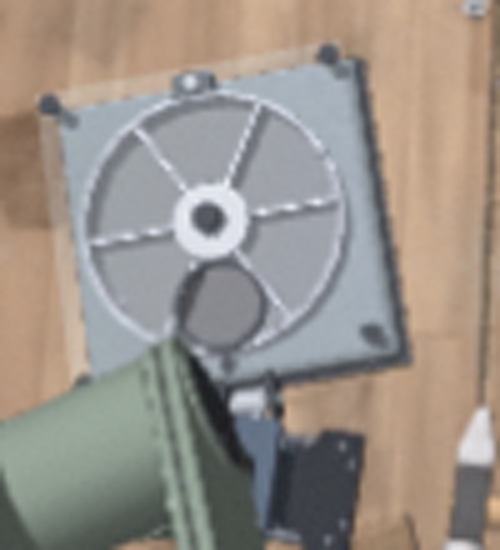

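```bash
python3 -m creep '[[1,0,0,16,0,0,0],[1,0,0,8,0,0,0],[1,0,0,8,0,0,0],[1,0,0,8,0,0,0],[1,0,0,5,0,0,0]]' 10;python3 -m creep '[[1,0,0,0,0,0,0],[1,0,0,0,0,0,0]]';python3 -c "
from h import *
plan(384,209,60,174.5)
t=grab_frame('top');s=grab_frame('side')
crop(t,'t16.png',130,160,100,110,5);crop(s,'s16.png',190,110,100,80,7)"
```

```text
time_s: 22.35
ee_pos: [382.9, 208.8, 25.9]
ee_rot: [-179.9, -0.2, 174.7]
force: [-13.6, -3.7, 48.8]
gripper_width: 0.5
time_s: 22.6
ee_pos: [382.8, 208.8, 26.6]
ee_rot: [-179.9, -0.2, 174.7]
force: [-10.4, -3.0, 25.9]
gripper_width: 0.3
t 22.6 at [382.8 208.8  26.6] rot [-179.9   -0.2  174.7] w 0.3 F [-10.4  -3.   25.9]
tool shift [ -1.1   0.3 -33.4] turn z 0.2 q [ 27.  19. 122.   0.  40. -58.]
```

View pics/t16.png

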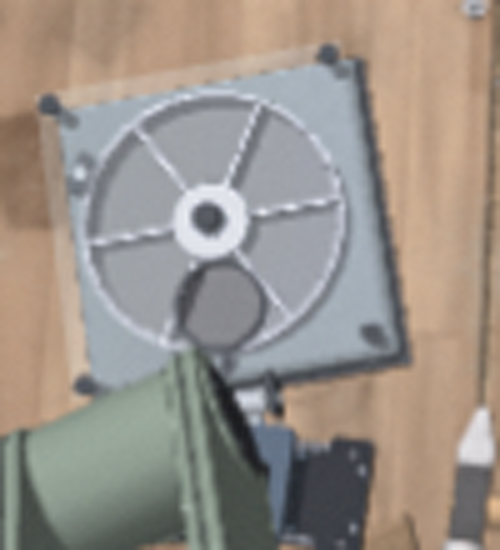

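```bash
python3 -m creep '[[1,0,0,-16,0,0,0],[1,0,0,-16,0,0,0],[1,0,0,0,0,0,0],[1,0,0,0,0,0,0],[1,0,0,0,0,0,0]]' 10; python3 -m creep '[[1,0,0,8,0,0,0],[1,0,0,8,0,0,0],[1,0,0,8,0,0,0],[1,0,0,6,0,0,0],[1,0,0,0,0,0,0]]';python3 -m creep '[[1,0,0,0,0,0,0],[1,0,0,0,0,0,0]]';python3 -c "
from h import *
plan(384,209,60,174.5)
t=grab_frame('top')
crop(t,'t17.png',130,160,100,110,5)"
```

```text
time_s: 23.32
ee_pos: [384.1, 209.0, 55.7]
ee_rot: [-180.0, -0.1, 174.7]
force: [0.1, -0.1, -0.6]
gripper_width: 0.6
time_s: 23.95
ee_pos: [382.3, 208.6, 26.9]
ee_rot: [-179.9, -0.3, 174.7]
force: [-8.1, -0.8, 19.8]
gripper_width: 0.4
time_s: 24.2
ee_pos: [382.2, 208.6, 26.9]
ee_rot: [-179.9, -0.2, 174.7]
force: [-8.4, -1.1, 19.5]
gripper_width: 0.2
t 24.2 at [382.2 208.6  26.9] rot [-179.9   -0.2  174.7] w 0.2 F [-8.4 -1.1 19.5]
tool shift [ -1.7   0.6 -33.1] turn z 0.2 q [ 27.  19. 122.   0.  40. -58.]
```

View pics/t17.png

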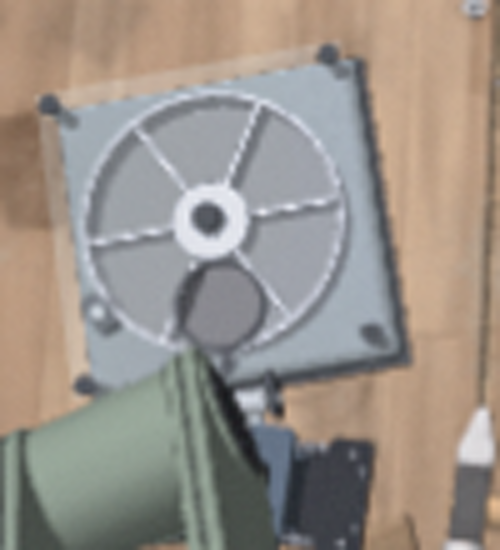

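Two clicks done; third brings the lug under the hole.

```bash
python3 -m creep '[[1,0,0,-16,0,0,0],[1,0,0,-16,0,0,0],[1,0,0,0,0,0,0],[1,0,0,0,0,0,0],[1,0,0,0,0,0,0]]' 10; python3 -m creep '[[1,0,0,8,0,0,0],[1,0,0,8,0,0,0],[1,0,0,8,0,0,0],[1,0,0,7,0,0,0],[1,0,0,0,0,0,0]]';python3 -m creep '[[1,0,0,0,0,0,0],[1,0,0,-16,0,0,0],[1,0,0,-32,0,0,0],[1,0,0,-40,0,0,0],[1,0,0,-40,0,0,0]]';python3 -c "
from h import *
plan(384,209,60,174.5)
t=grab_frame('top');s=grab_frame('side')
crop(t,'t18.png',130,160,100,110,5);crop(s,'s18.png',190,110,100,80,7)"
```

```text
time_s: 24.88
ee_pos: [383.9, 209.0, 57.5]
ee_rot: [-179.9, -0.1, 174.7]
force: [-0.2, -0.2, 0.2]
gripper_width: 0.7
time_s: 25.5
ee_pos: [381.8, 208.5, 27.1]
ee_rot: [-179.9, -0.3, 174.7]
force: [-6.4, -0.6, 14.1]
gripper_width: 0.4
time_s: 26.12
ee_pos: [384.1, 209.1, 155.6]
ee_rot: [-180.0, -0.1, 174.7]
force: [0.7, 0.1, -0.3]
gripper_width: 0.5
t 26.12 at [384.1 209.1 155.6] rot [-1.800e+02 -1.000e-01  1.747e+02] w 0.5 F [ 0.7  0.1 -0.3]
tool shift [ 0.1 -0.1 95.6] turn z 0.2 q [ 27.   9. 112.  -0.  60. -58.]
```

View pics/t18.png

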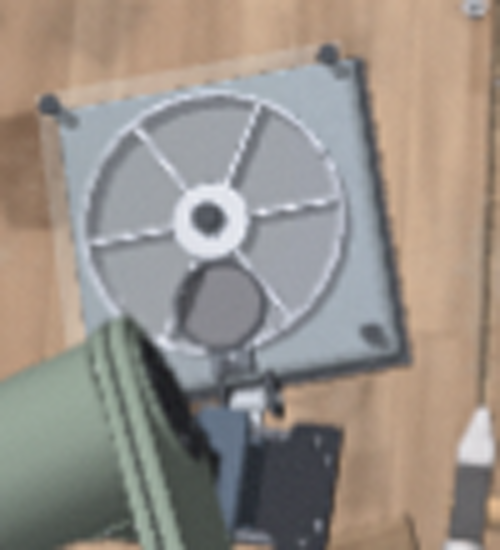

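View pics/s18.png

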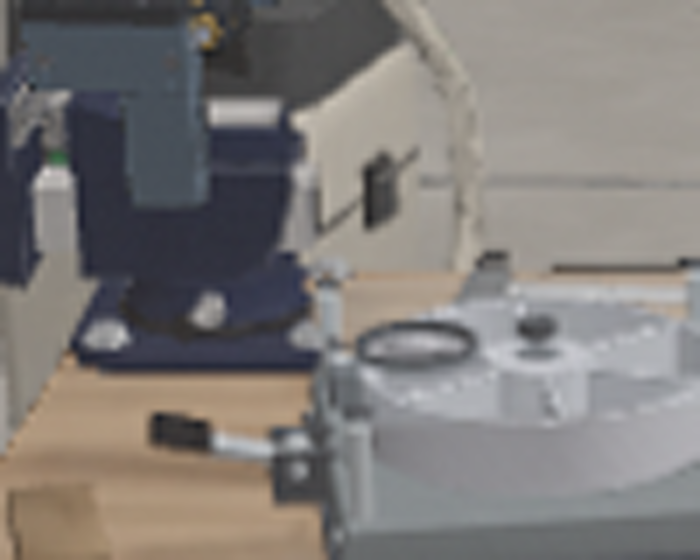

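```bash
cat > b.py <<'E'
from h import *
def bushes(t,zt=32):
    hsv=cv2.cvtColor(t["frame"],cv2.COLOR_RGB2HSV);m=np.zeros(hsv.shape[:2],np.uint8)
    m[200:275,308:395]=((hsv[...,1]>70)&(hsv[...,2]>70)&(hsv[...,0]<40))[200:275,308:395]
    out=[]
    for c in cv2.findContours(m,cv2.RETR_EXTERNAL,1)[0]:
        if cv2.contourArea(c)<20: continue
        (x,y),r=cv2.minEnclosingCircle(c);bx=cv2.boundingRect(c);
        mm=cv2.moments(c);cx,cy=mm["m10"]/mm["m00"],mm["m01"]/mm["m00"]
        # inner dark hole
        out.append(((round(cx,1),round(cy,1)),bx,on(t,(cx,cy),zt)))
    return out
if __name__=="__main__":
    t=grab_frame("top")
    for o in bushes(t): print(o)
    crop(t,"pot_now.png",315,200,70,70,9)
E
python3 b.py
```

```text
((356.3, 246.7), (351, 242, 11, 10), array([ 430.6, -386.7]))
((357.0, 228.1), (352, 224, 11, 10), array([ 494.5, -390.6]))
((340.4, 226.3), (336, 222, 10, 10), array([ 499.8, -332.6]))
((332.5, 237.1), (308, 200, 72, 75), array([ 461.9, -304.3]))
```

View pics/pot_now.png

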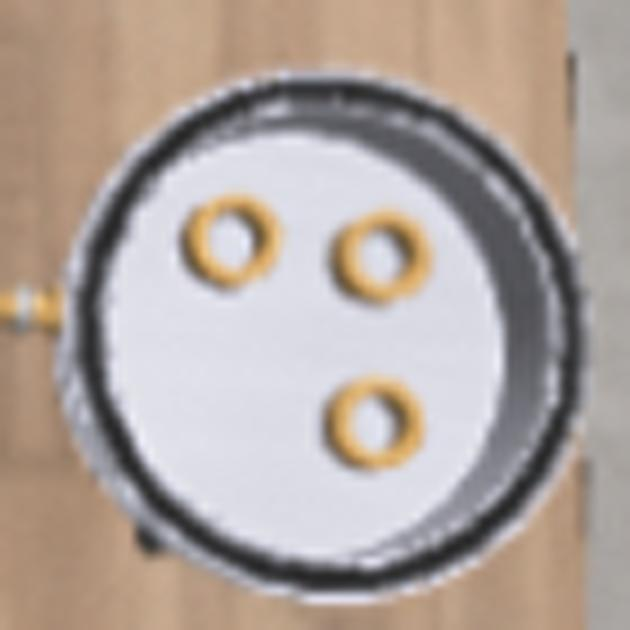

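```bash
python3 -m creep '[[0.8,0,0,-5,0,0,9.4],[0.6,0,0,0,0,0,9.4],[0.48,0,0,0,0,0,9.4],[0.48,0,0,0,0,0,9.4],[0.48,0,0,0,0,0,0]]' 20; python3 -c "
from h import *
plan(496,-390,90,137)"
```

```text
time_s: 26.9
ee_pos: [383.6, 208.8, 158.6]
ee_rot: [-179.8, -0.1, 137.2]
force: [-0.4, -1.0, 0.3]
gripper_width: 46.4
t 26.9 at [383.6 208.8 158.6] rot [-1.798e+02 -1.000e-01  1.372e+02] w 46.4 F [-0.4 -1.   0.3]
tool shift [-489.2 -363.2   68.6] turn z 0.2 q [ 27.   9. 111.  -0.  60. -20.]
```

```bash
python3 -m creep '[[0.48,-30,-22,0,0,0,0],[0.48,-41,-30.5,0,0,0,0],[0.48,-41,-30.5,0,0,0,0],[0.48,-41,-30.5,0,0,0,0],[0.48,-41,-30.5,0,0,0,0]]'; python3 -m creep '[[0.48,-41,-30.5,0,0,0,0],[0.48,-41,-30.5,0,0,0,0],[0.48,-41,-30.5,0,0,0,0],[0.48,-41,-30.5,0,0,0,0],[0.48,-41,-30.5,0,0,0,0]]'; python3 -m creep '[[0.48,-41,-30.5,0,0,0,0],[0.48,-30,-22,0,0,0,0],[0.48,-10,-7,0,0,0,0],[0.48,0,0,0,0,0,0],[0.48,0,0,0,0,0,0]]'; python3 -c "
from h import *
plan(496,-390,90,137)"
```

```text
time_s: 27.52
ee_pos: [428.2, -29.8, 159.4]
ee_rot: [-180.0, -0.1, 137.3]
force: [0.6, -0.7, -0.8]
gripper_width: 47.0
time_s: 28.15
ee_pos: [474.7, -281.0, 159.1]
ee_rot: [-180.0, -0.1, 137.3]
force: [1.0, 1.0, -0.4]
gripper_width: 47.4
time_s: 28.78
ee_pos: [493.5, -376.7, 160.1]
ee_rot: [180.0, -0.1, 137.2]
force: [-0.3, 0.5, -0.5]
gripper_width: 47.4
t 28.77 at [ 493.5 -376.7  160.1] rot [ 1.800e+02 -1.000e-01  1.372e+02] w 47.4 F [-0.3  0.5 -0.5]
tool shift [-10.8  -8.   70.1] turn z 0.2 q [-38.  25.  88.   0.  68. -86.]
```

```bash
python3 -m creep '[[0.48,-10.8,-8,20,0,0,0],[0.48,0,0,30,0,0,0],[0.48,0,0,20,0,0,0],[0.48,0,0,0,0,0,0],[0.48,0,0,0,0,0,0]]';  python3 -c "
from h import *
plan(496,-390,18,137)
s=grab_frame('side');crop(s,'s20.png',160,190,100,110,6)
t=grab_frame('top');crop(t,'t20.png',310,180,90,95,6)"
```

```text
time_s: 29.4
ee_pos: [496.7, -391.7, 90.6]
ee_rot: [-180.0, 0.1, 137.1]
force: [-0.4, -0.4, -0.6]
gripper_width: 47.1
t 29.4 at [ 496.7 -391.7   90.6] rot [-1.800e+02  1.000e-01  1.371e+02] w 47.1 F [-0.4 -0.4 -0.6]
tool shift [ 1.6  0.8 72.6] turn z 0.1 q [-39.  29.  92.  -0.  60. -86.]
```

View pics/s20.png

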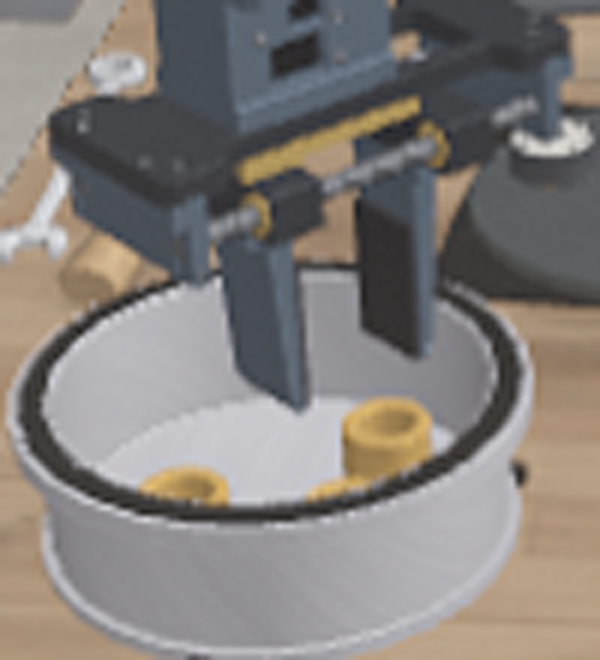

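View pics/t20.png

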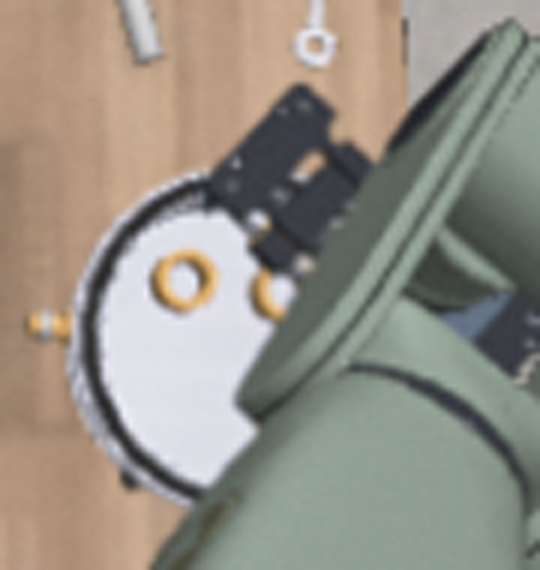

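```bash
python3 -m creep '[[0.52,1,0.5,20,0,0,0],[0.52,0,0,20,0,0,0],[0.52,0,0,0,0,0,0],[0.52,0,0,0,0,0,0]]';  python3 -m creep '[[0.52,0,0,12,0,0,0],[0.52,0,0,12,0,0,0],[0.52,0,0,8,0,0,0],[0.52,0,0,0,0,0,0],[0.52,0,0,0,0,0,0]]'; python3 -c "
from h import *
plan(496,-390,18,137)"
```

```text
time_s: 30.0
ee_pos: [496.6, -391.0, 51.6]
ee_rot: [180.0, 0.1, 137.1]
force: [0.3, 0.6, -0.8]
gripper_width: 43.6
time_s: 30.62
ee_pos: [496.1, -390.5, 18.4]
ee_rot: [-180.0, 0.0, 137.1]
force: [-0.3, 0.9, -0.2]
gripper_width: 43.9
t 30.62 at [ 496.1 -390.5   18.4] rot [-180.     0.   137.1] w 43.9 F [-0.3  0.9 -0.2]
tool shift [0.4 0.3 0.4] turn z 0.1 q [-39.  33.  96.  -0.  51. -86.]
```

```bash
python3 -m creep '[[0.7,0,0,0,0,0,0],[0.7,0,0,0,0,0,0],[0.7,0,0,0,0,0,0],[0.7,0,0,0,0,0,0]]' 20;  python3 -m creep '[[0.7,0,0,-10,0,0,0],[0.7,0,0,-30,0,0,0],[0.7,0,0,-40,0,0,0],[0.7,0,0,-40,0,0,0],[0.7,0,0,0,0,0,0]]'; python3 -c "
from h import *
plan(500,234,140,137)
s=grab_frame('side');crop(s,'s21.png',160,150,100,150,4)"
```

```text
time_s: 31.12
ee_pos: [496.1, -390.7, 18.8]
ee_rot: [-180.0, 0.1, 137.1]
force: [0.1, -0.0, 2.0]
gripper_width: 35.5
time_s: 31.75
ee_pos: [497.6, -391.7, 142.5]
ee_rot: [180.0, 0.5, 137.1]
force: [0.4, -0.2, -1.2]
gripper_width: 35.4
t 31.75 at [ 497.6 -391.7  142.5] rot [180.    0.5 137.1] w 35.4 F [ 0.4 -0.2 -1.2]
tool shift [424.1 460.1   2.5] turn z 0.1 q [-39.  26.  88.   0.  65. -86.]
```

View pics/s21.png

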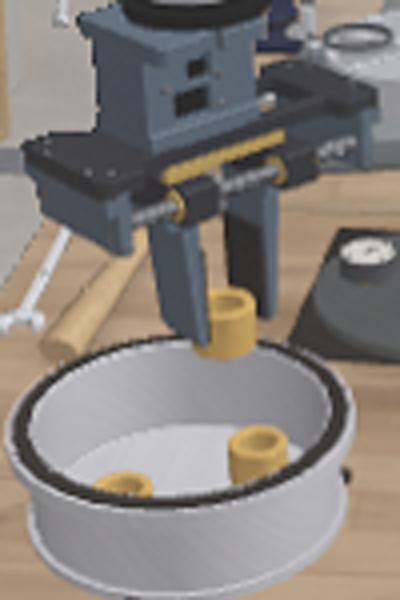

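```bash
python3 -m creep '[[0.7,20,22,0,0,0,0],[0.7,33,36,0,0,0,0],[0.7,33,36,0,0,0,0],[0.7,33,36,0,0,0,0],[0.7,33,36,0,0,0,0]]'; python3 -m creep '[[0.7,33,36,0,0,0,0],[0.7,33,36,0,0,0,0],[0.7,33,36,0,0,0,0],[0.7,33,36,0,0,0,0],[0.7,33,36,0,0,0,0]]'; python3 -m creep '[[0.7,33,36,0,0,0,0],[0.7,33,36,0,0,0,0],[0.7,20,22,0,0,0,0],[0.7,10,10,0,0,0,0],[0.7,0,0,0,0,0,0]]'; python3 -c "
from h import *
plan(500,233.5,110,137)"
```

```text
time_s: 32.42
ee_pos: [496.1, -163.4, 136.7]
ee_rot: [-179.9, -0.2, 137.1]
force: [0.4, -0.2, -1.3]
gripper_width: 35.2
time_s: 33.05
ee_pos: [497.7, 80.2, 136.8]
ee_rot: [-179.8, -0.1, 137.1]
force: [0.8, -0.7, -1.1]
gripper_width: 35.4
time_s: 33.67
ee_pos: [498.9, 220.3, 137.3]
ee_rot: [-179.9, -0.0, 137.2]
force: [-0.8, -0.6, -1.2]
gripper_width: 35.7
t 33.67 at [498.9 220.3 137.3] rot [-179.9   -0.   137.2] w 35.7 F [-0.8 -0.6 -1.2]
tool shift [ 8.2 10.5 27.3] turn z 0.2 q [ 23.  19. 100.  -0.  61. -25.]
```

```bash
python3 -m creep '[[0.7,8,10,10,0,0,0],[0.7,0,0,17,0,0,0],[0.7,0,0,0,0,0,0],[0.7,0,0,0,0,0,0]]'; python3 -c "
from h import *
plan(500,233.5,90,137)
s=grab_frame('side');crop(s,'s22.png',190,110,110,90,6)
t=grab_frame('top');crop(t,'t22.png',130,160,100,90,6)"
```

```text
time_s: 34.17
ee_pos: [500.8, 232.8, 111.5]
ee_rot: [180.0, 0.0, 137.1]
force: [-0.2, -0.4, -2.2]
gripper_width: 35.4
t 34.17 at [500.8 232.8 111.5] rot [180.    0.  137.1] w 35.4 F [-0.2 -0.4 -2.2]
tool shift [ 1.1 -0.1 21.5] turn z 0.1 q [ 24.  21. 101.  -0.  58. -23.]
```

View pics/s22.png

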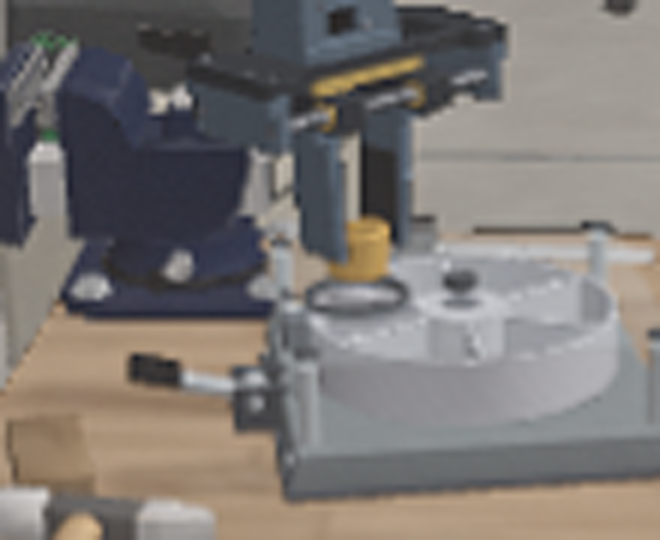

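View pics/t22.png

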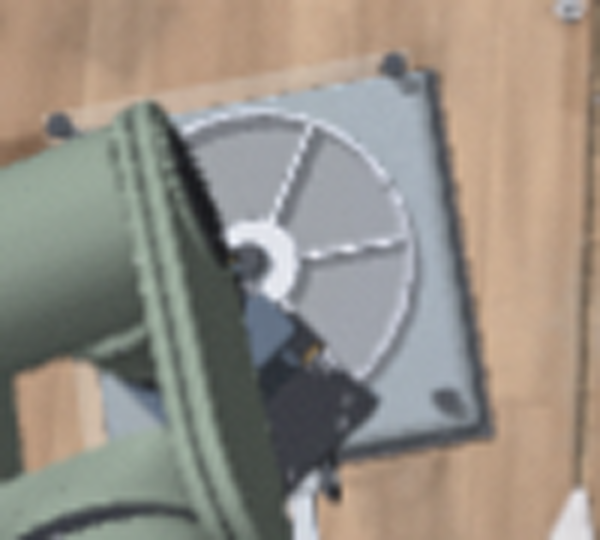

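```bash
python3 -m creep '[[0.7,0.8,-0.5,10,0,0,0],[0.7,0,0,8,0,0,0],[0.7,0,0,3,0,0,0],[0.7,0,0,0,0,0,0],[0.7,0,0,0,0,0,0]]'; python3 -c "
from h import *
plan(500,233.5,90,137)
s=grab_frame('side');crop(s,'s23.png',220,130,70,60,10)"
```

```text
time_s: 34.9
ee_pos: [499.8, 233.4, 90.5]
ee_rot: [180.0, 0.0, 137.1]
force: [-0.3, 0.4, -0.8]
gripper_width: 35.4
t 34.9 at [499.8 233.4  90.5] rot [180.    0.  137.1] w 35.4 F [-0.3  0.4 -0.8]
tool shift [-0.1  0.2  0.5] turn z 0.1 q [ 24.  22. 103.  -0.  55. -23.]
```

View pics/s23.png

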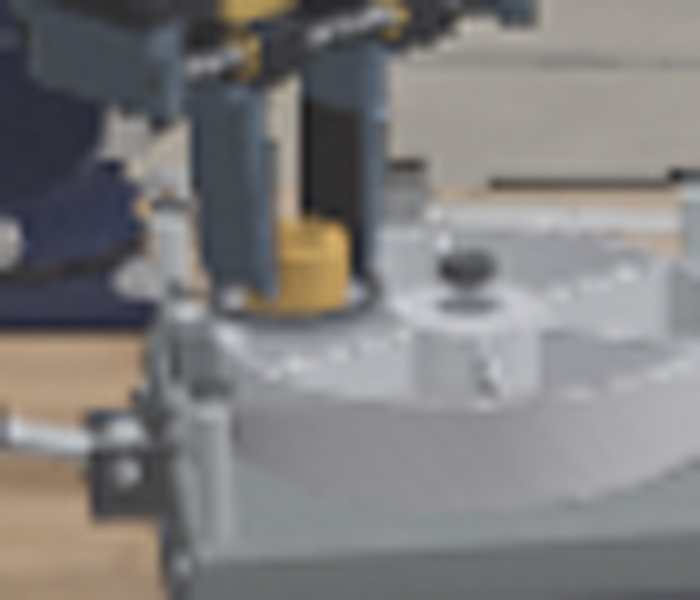

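```bash
python3 -m creep '[[0.45,0,0,0,0,0,0],[0.45,0,0,0,0,0,0],[0.45,0,0,0,0,0,0],[0.45,0,0,0,0,0,0],[0.45,0,0,-20,0,0,0]]';python3 -m creep '[[0.6,0,0,-40,0,0,0],[1,40,-40,0,0,0,0],[1,20,-40,0,0,0,0],[1,0,-30,0,0,0,0],[1,0,0,0,0,0,0]]'; python3 -c "
from h import *
plan(384,209,57,137)
s=grab_frame('side');crop(s,'s24.png',190,110,110,90,6)
t=grab_frame('top');crop(t,'t24.png',130,160,100,90,6)"
```

```text
time_s: 35.58
ee_pos: [498.5, 232.8, 109.2]
ee_rot: [-179.8, -0.1, 137.1]
force: [0.5, 0.3, -0.2]
gripper_width: 49.9
time_s: 36.2
ee_pos: [379.3, 192.7, 150.5]
ee_rot: [-180.0, -0.0, 137.1]
force: [1.9, 0.0, -0.0]
gripper_width: 2.5
t 36.2 at [379.3 192.7 150.5] rot [-180.    -0.   137.1] w 2.5 F [ 1.9  0.  -0. ]
tool shift [ 7.7 15.2 93.5] turn z 0.1 q [ 25.   8. 114.  -0.  58. -22.]
```

View pics/s24.png

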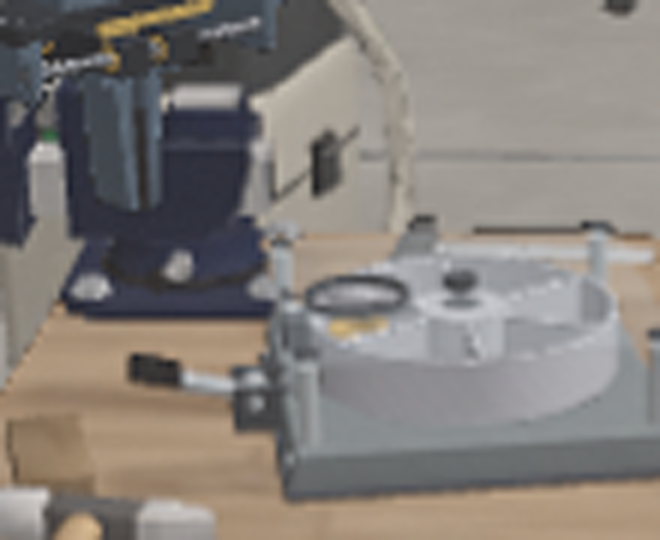

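View pics/t24.png

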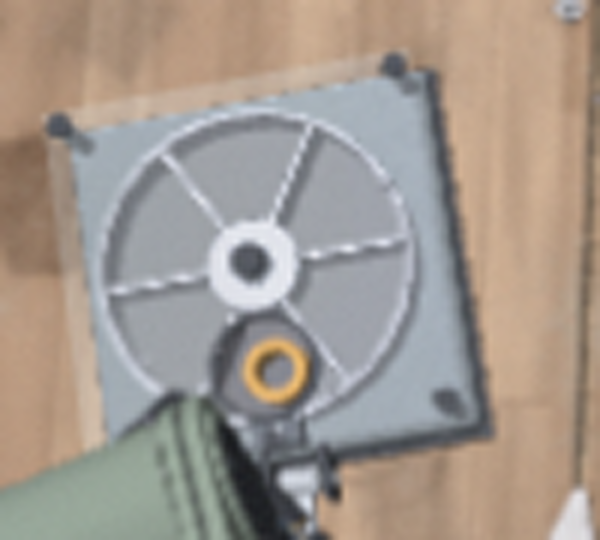

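```bash
python3 -m creep '[[1,7.7,15,30,0,0,0],[1,0,0,40,0,0,0],[1,0,0,22,0,0,0],[1,0,0,0,0,0,0],[1,0,0,0,0,0,0]]' 10; python3 -c "
from h import *
plan(383,209,57,137)"
```

```text
time_s: 36.92
ee_pos: [386.7, 210.5, 58.9]
ee_rot: [179.9, 0.0, 137.1]
force: [0.7, -0.3, 0.6]
gripper_width: 0.7
t 36.92 at [386.7 210.5  58.9] rot [179.9   0.  137.1] w 0.7 F [ 0.7 -0.3  0.6]
tool shift [ 1.6 -3.6  1.9] turn z 0.1 q [ 27.  16. 119.  -0.  45. -20.]
```

```bash
python3 -m creep '[[1,1.6,-3,8,0,0,0],[1,0,0,8,0,0,0],[1,0,0,8,0,0,0],[1,0,0,7,0,0,0],[1,0,0,0,0,0,0]]' 10; python3 -m creep '[[1,0,0,0,0,0,0],[1,0,0,0,0,0,0],[1,0,0,-15,0,0,0],[1,0,0,-20,0,0,0],[1,0,0,-40,0,0,0]]'; python3 -m creep '[[1,0,0,-30,0,0,0],[1,0,0,0,0,0,0]]'; python3 -c "
from h import *
plan(383,209,57,137)
s=grab_frame('side');crop(s,'s25.png',190,110,110,90,6)
t=grab_frame('top');crop(t,'t25.png',130,160,100,90,6)"; python3 b.py
```

```text
time_s: 37.55
ee_pos: [381.0, 208.5, 27.4]
ee_rot: [-179.9, -0.1, 137.1]
force: [-4.9, 0.3, 3.5]
gripper_width: 0.5
time_s: 38.17
ee_pos: [382.5, 208.3, 102.2]
ee_rot: [-179.9, 0.0, 137.1]
force: [1.1, -0.1, 0.1]
gripper_width: 0.5
time_s: 38.42
ee_pos: [384.8, 209.5, 134.5]
ee_rot: [179.6, 0.2, 137.1]
force: [0.4, 0.1, -0.3]
gripper_width: 0.5
t 38.42 at [384.8 209.5 134.5] rot [179.6   0.2 137.1] w 0.5 F [ 0.4  0.1 -0.3]
tool shift [ 1.  -1.6 77.5] turn z 0.1 q [ 27.  10. 114.  -0.  56. -20.]
((356.3, 246.7), (351, 242, 11, 10), array([ 430.6, -386.7]))
((340.4, 226.3), (336, 222, 10, 10), array([ 499.8, -332.6]))
((332.9, 237.6), (308, 200, 72, 75), array([ 460.5, -305.6]))
```

View pics/t25.png

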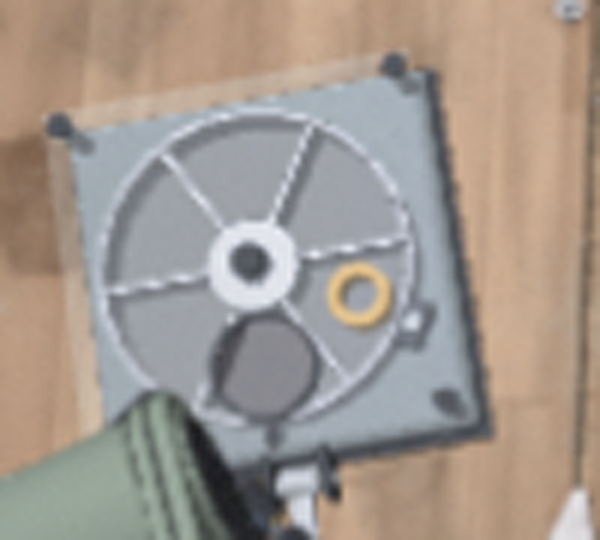

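View pics/s25.png

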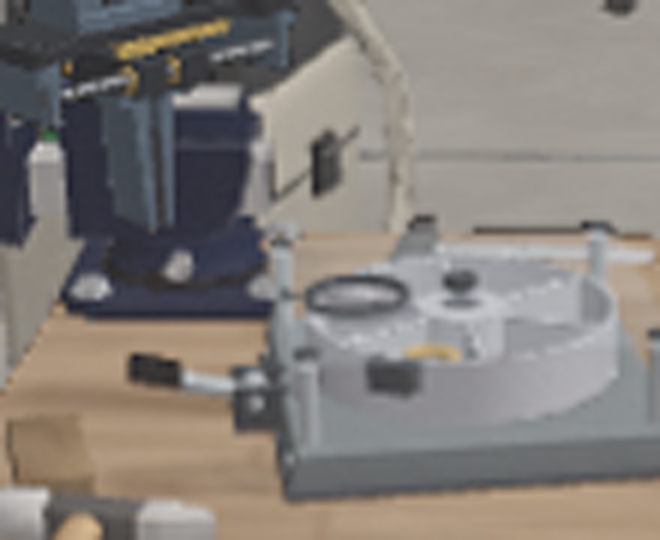

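```bash
python3 -m creep '[[0.9,0,0,-25,0,0,9.9],[0.7,0,0,0,0,0,9.9],[0.52,0,0,0,0,0,9.9],[0.52,0,0,0,0,0,9.9],[0.52,0,0,0,0,0,9.9]]' 20; python3 -m creep '[[0.52,0,0,0,0,0,9.9],[0.52,0,0,0,0,0,9.9],[0.52,0,0,0,0,0,9.9],[0.52,0,0,0,0,0,9.9],[0.52,0,0,0,0,0,9.9]]';python3 -c "
from h import *
plan(501.5,-332,90,38)"
```

```text
time_s: 39.2
ee_pos: [381.7, 208.2, 155.8]
ee_rot: [-179.9, 0.1, 87.3]
force: [-1.1, -0.8, -0.4]
gripper_width: 43.4
time_s: 39.83
ee_pos: [381.6, 208.3, 155.8]
ee_rot: [-180.0, 0.2, 37.8]
force: [0.2, -0.5, 0.2]
gripper_width: 43.7
t 39.83 at [381.6 208.3 155.8] rot [-180.     0.2   37.8] w 43.7 F [ 0.2 -0.5  0.2]
tool shift [-236.3  500.4   65.8] turn z -0.2 q [ 27.   9. 112.  -0.  60.  79.]
```

```bash
python3 -m creep '[[0.52,-12,25,0,0,0,0],[0.52,-21,45,0,0,0,0],[0.52,-21,45,0,0,0,0],[0.52,-21,45,0,0,0,0],[0.52,-21,45,0,0,0,0]]'; python3 -m creep '[[0.52,-21,45,0,0,0,0],[0.52,-21,45,0,0,0,0],[0.52,-21,45,0,0,0,0],[0.52,-21,45,0,0,0,0],[0.52,-21,45,0,0,0,0]]'; python3 -m creep '[[0.52,-21,45,0,0,0,0],[0.52,-12,22,0,0,0,0],[0.52,0,0,15,0,0,0],[0.52,0,0,0,0,0,0],[0.52,0,0,0,0,0,0]]'; python3 -c "
from h import *
plan(501.5,-332,90,38)
s=grab_frame('side');crop(s,'s26.png',160,190,100,110,6)"
```

```text
time_s: 40.45
ee_pos: [432.8, -13.5, 155.9]
ee_rot: [-179.9, 0.1, 38.1]
force: [0.3, 0.7, -0.4]
gripper_width: 43.7
time_s: 41.08
ee_pos: [489.0, -255.3, 155.5]
ee_rot: [-179.9, 0.1, 38.1]
force: [0.6, -0.3, 1.0]
gripper_width: 43.7
time_s: 41.7
ee_pos: [504.4, -325.5, 141.8]
ee_rot: [-179.9, 0.0, 38.2]
force: [0.2, -0.1, 0.3]
gripper_width: 43.9
t 41.7 at [ 504.4 -325.5  141.8] rot [-179.9    0.    38.2] w 43.9 F [ 0.2 -0.1  0.3]
tool shift [-6.3  3.3 51.8] turn z 0.2 q [-34.  24.  92.   0.  64.  18.]
```

View pics/s26.png

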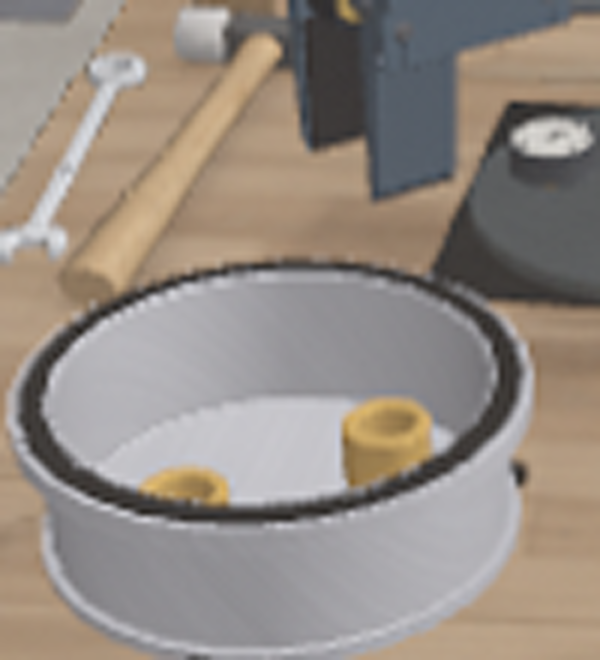

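```bash
python3 -m creep '[[0.52,-6.3,3.3,20,0,0,0],[0.52,0,0,30,0,0,0],[0.52,0,0,20,0,0,0],[0.52,0,0,0,0,0,0],[0.52,0,0,0,0,0,0]]'; python3 -c "
from h import *
plan(501.5,-332,18,38)"; python3 -m creep '[[0.52,0,0,20,0,0,0],[0.52,0,0,20,0,0,0],[0.52,0,0,12,0,0,0],[0.52,0,0,0,0,0,0],[0.52,0,0,0,0,0,0]]'; python3 -c "
from h import *
plan(501.5,-332,18,38)"
```

```text
time_s: 42.38
ee_pos: [502.6, -333.3, 73.6]
ee_rot: [179.9, -0.0, 38.1]
force: [0.3, -0.1, -0.0]
gripper_width: 44.2
t 42.38 at [ 502.6 -333.3   73.6] rot [179.9  -0.   38.1] w 44.2 F [ 0.3 -0.1 -0. ]
tool shift [-0.  -1.7 55.6] turn z 0.1 q [-35.  27.  97.  -0.  55.  17.]
time_s: 43.0
ee_pos: [502.5, -333.7, 21.3]
ee_rot: [179.9, -0.0, 38.1]
force: [0.1, 0.4, -0.5]
gripper_width: 43.6
t 43.0 at [ 502.5 -333.7   21.3] rot [179.9  -0.   38.1] w 43.6 F [ 0.1  0.4 -0.5]
tool shift [ 0.3 -1.9  3.3] turn z 0.1 q [-35.  31. 100.  -0.  49.  17.]
```

```bash
python3 -m creep '[[0.52,0,-1,3,0,0,0],[0.7,0,0,0,0,0,0],[0.7,0,0,0,0,0,0],[0.7,0,0,0,0,0,0],[0.7,0,0,0,0,0,0]]' 20;  python3 -m creep '[[0.7,0,0,-10,0,0,0],[0.7,0,0,-30,0,0,0],[0.7,0,0,-40,0,0,0],[0.7,0,0,-42,0,0,0],[0.7,0,0,0,0,0,0]]'; python3 -c "
from h import *
plan(500,233.5,140,38)
s=grab_frame('side');crop(s,'s27.png',160,150,110,150,4)"
```

```text
time_s: 43.62
ee_pos: [501.3, -332.6, 17.6]
ee_rot: [180.0, -0.0, 38.1]
force: [0.3, 0.7, 2.3]
gripper_width: 35.1
time_s: 44.25
ee_pos: [503.2, -333.8, 143.6]
ee_rot: [179.5, -0.1, 38.1]
force: [0.4, 0.7, -0.6]
gripper_width: 35.5
t 44.25 at [ 503.2 -333.8  143.6] rot [ 1.795e+02 -1.000e-01  3.810e+01] w 35.5 F [ 0.4  0.7 -0.6]
tool shift [ 347.6 -448.3    3.6] turn z 0.1 q [-35.  24.  92.  -0.  64.  17.]
```

View pics/s27.png

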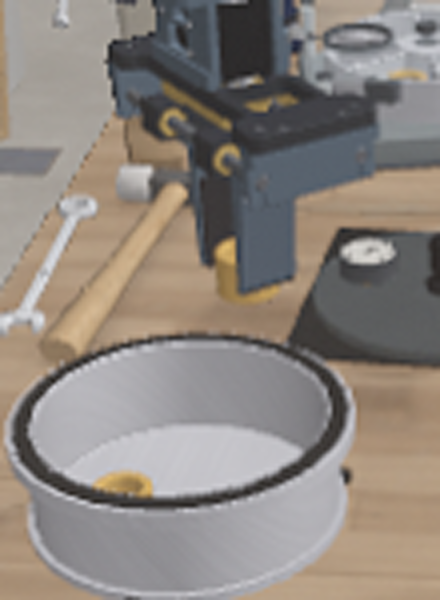

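```bash
python3 -m creep '[[0.7,17,-22,0,0,0,0],[0.7,30,-39,0,0,0,0],[0.7,30,-39,0,0,0,0],[0.7,30,-39,0,0,0,0],[0.7,30,-39,0,0,0,0]]'; python3 -m creep '[[0.7,30,-39,0,0,0,0],[0.7,30,-39,0,0,0,0],[0.7,30,-39,0,0,0,0],[0.7,30,-39,0,0,0,0],[0.7,30,-39,0,0,0,0]]'; python3 -m creep '[[0.7,30,-39,0,0,0,0],[0.7,20,-25,0,0,0,0],[0.7,10,-11,0,0,0,0],[0.7,0,0,10,0,0,0],[0.7,0,0,0,0,0,0]]'; python3 -c "
from h import *
plan(500,233.5,110,38)"
```

```text
time_s: 44.92
ee_pos: [497.8, -106.1, 137.9]
ee_rot: [-179.9, 0.1, 38.1]
force: [0.1, 0.3, -0.4]
gripper_width: 35.0
time_s: 45.55
ee_pos: [495.5, 139.4, 137.9]
ee_rot: [-179.9, 0.2, 38.1]
force: [0.7, 0.6, -0.1]
gripper_width: 35.4
time_s: 46.18
ee_pos: [496.6, 232.5, 127.7]
ee_rot: [-180.0, 0.2, 38.1]
force: [-0.6, 0.1, -0.7]
gripper_width: 35.3
t 46.17 at [496.6 232.5 127.7] rot [-180.     0.2   38.1] w 35.3 F [-0.6  0.1 -0.7]
tool shift [ 3.3  1.3 17.7] turn z 0.1 q [ 24.  20. 100.  -0.  60.  76.]
```

```bash
python3 -m creep '[[0.7,3.3,1.3,8,0,0,0],[0.7,0,0,10,0,0,0],[0.7,0,0,0,0,0,0],[0.7,0,0,0,0,0,0]]'; python3 -c "
from h import *
plan(500,233.5,90,38)
s=grab_frame('side');crop(s,'s28.png',220,120,70,70,9)"
```

```text
time_s: 46.68
ee_pos: [501.2, 235.1, 111.3]
ee_rot: [180.0, 0.0, 38.1]
force: [-0.3, 0.5, -1.0]
gripper_width: 35.6
t 46.67 at [501.2 235.1 111.3] rot [180.    0.   38.1] w 35.6 F [-0.3  0.5 -1. ]
tool shift [-1.9  0.5 21.3] turn z 0.1 q [ 24.  21. 101.  -0.  58.  76.]
```

View pics/s28.png

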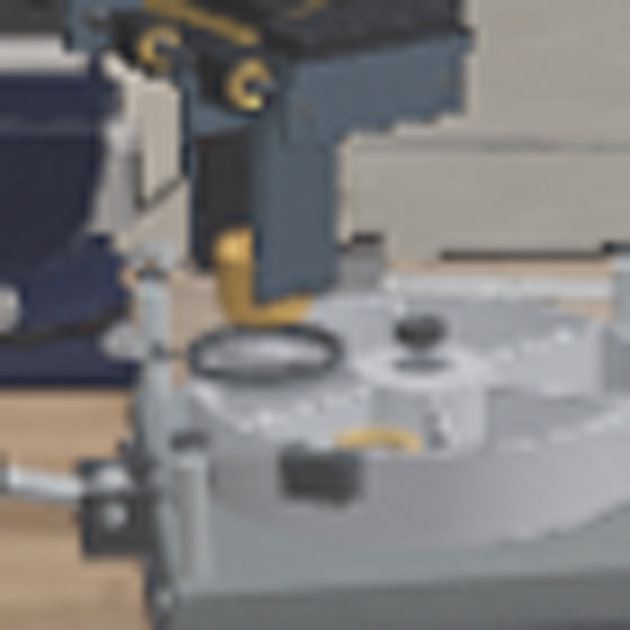

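```bash
python3 -m creep '[[0.7,-1,0,10,0,0,0],[0.7,0,0,8,0,0,0],[0.7,0,0,3,0,0,0],[0.7,0,0,0,0,0,0],[0.7,0,0,0,0,0,0]]'; python3 -m creep '[[0.45,0,0,0,0,0,0],[0.45,0,0,0,0,0,0],[0.45,0,0,0,0,0,0],[0.45,0,0,0,0,0,0],[0.45,0,0,-20,0,0,0]]';python3 -m creep '[[0.6,0,0,-40,0,0,0],[1,-40,-20,0,0,0,0],[1,-40,-30,0,0,0,0],[1,-28,-20,0,0,0,0],[1,0,0,0,0,0,0]]'; python3 -c "
from h import *
plan(384,209,57,38)
s=grab_frame('side');crop(s,'s29.png',190,110,110,90,6)
t=grab_frame('top');crop(t,'t29.png',130,160,100,90,6)"
```

```text
time_s: 47.35
ee_pos: [500.6, 234.7, 90.5]
ee_rot: [180.0, -0.0, 38.1]
force: [-0.9, 0.7, 0.1]
gripper_width: 35.4
time_s: 47.98
ee_pos: [499.2, 234.0, 109.2]
ee_rot: [-180.0, 0.2, 38.1]
force: [0.3, 0.1, -0.0]
gripper_width: 50.1
time_s: 48.6
ee_pos: [370.0, 222.5, 150.5]
ee_rot: [-180.0, 0.0, 38.2]
force: [0.1, -0.0, -0.4]
gripper_width: 3.3
t 48.6 at [370.  222.5 150.5] rot [-180.     0.    38.2] w 3.3 F [ 0.1 -0.  -0.4]
tool shift [ 2.6 19.3 93.5] turn z 0.2 q [ 29.   9. 113.   0.  59.  81.]
```

View pics/t29.png

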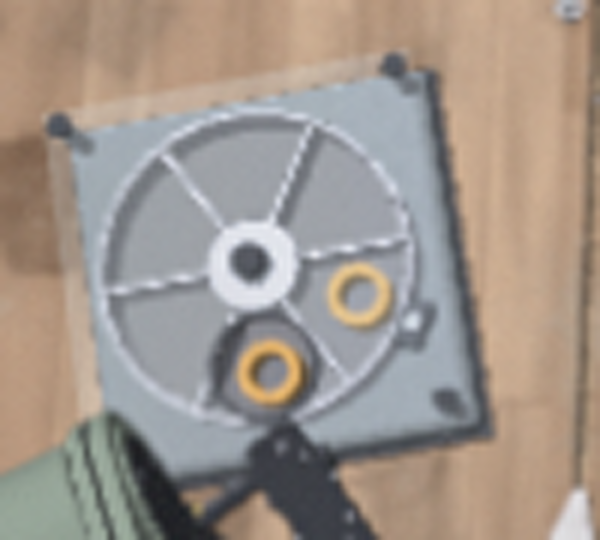

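View pics/s29.png

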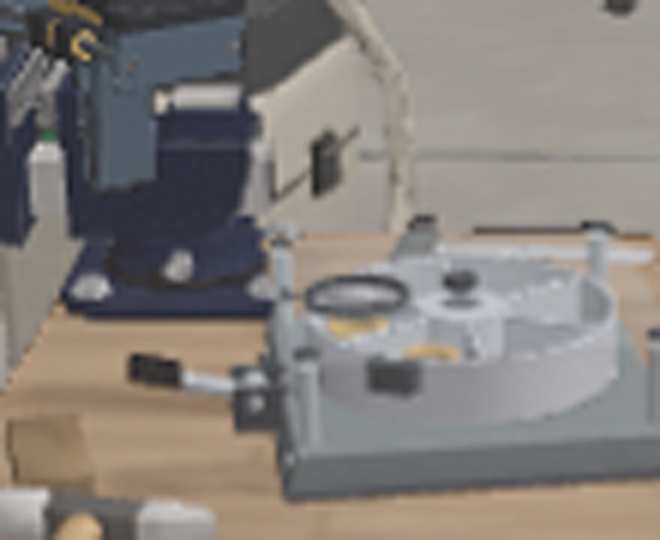

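```bash
python3 -m creep '[[1,2,18,30,0,0,0],[1,0,0,40,0,0,0],[1,0,0,20,0,0,0],[1,0,0,0,0,0,0],[1,0,0,0,0,0,0]]' 10; python3 -c "
from h import *
plan(383,209,57,38)"
```

```text
time_s: 49.32
ee_pos: [386.3, 210.5, 60.9]
ee_rot: [180.0, -0.1, 38.1]
force: [-0.3, -1.1, -0.2]
gripper_width: 0.6
t 49.33 at [386.3 210.5  60.9] rot [ 1.80e+02 -1.00e-01  3.81e+01] w 0.6 F [-0.3 -1.1 -0.2]
tool shift [-3.5 -0.8  3.9] turn z 0.1 q [ 27.  16. 119.  -0.  45.  79.]
```

```bash
python3 -m creep '[[1,-2.5,-0.5,9,0,0,0],[1,0,0,8,0,0,0],[1,0,0,8,0,0,0],[1,0,0,8,0,0,0],[1,0,0,0,0,0,0]]' 10; python3 -m creep '[[1,0,0,0.5,0,0,0],[1,0,0,0,0,0,0],[1,0,0,-15,0,0,0],[1,0,0,-20,0,0,0],[1,0,0,-40,0,0,0]]'; python3 -m creep '[[1,0,0,-50,0,0,0],[1,0,0,0,0,0,0]]'; python3 -c "
from h import *
plan(431.5,-386.5,90,38)
s=grab_frame('side');crop(s,'s30.png',190,110,110,90,6)
t=grab_frame('top');crop(t,'t30.png',130,160,100,90,6)"; python3 b.py
```

```text
time_s: 49.95
ee_pos: [380.9, 208.7, 27.4]
ee_rot: [-179.9, 0.2, 38.1]
force: [-5.0, 0.8, 6.3]
gripper_width: 0.6
time_s: 50.58
ee_pos: [381.4, 208.3, 101.6]
ee_rot: [-180.0, 0.2, 38.1]
force: [0.2, 0.1, 0.3]
gripper_width: 0.4
time_s: 50.82
ee_pos: [384.9, 210.2, 155.3]
ee_rot: [179.9, -0.5, 38.1]
force: [-0.2, -0.1, -0.5]
gripper_width: 0.3
t 50.83 at [384.9 210.2 155.3] rot [179.9  -0.5  38.1] w 0.3 F [-0.2 -0.1 -0.5]
tool shift [-331.7  498.2   65.3] turn z 0.1 q [ 27.   9. 112.  -0.  59.  79.]
((356.2, 246.6), (351, 242, 11, 10), array([ 430.8, -386.6]))
((332.4, 237.1), (308, 200, 72, 75), array([ 461.9, -304.1]))
```

View pics/t30.png

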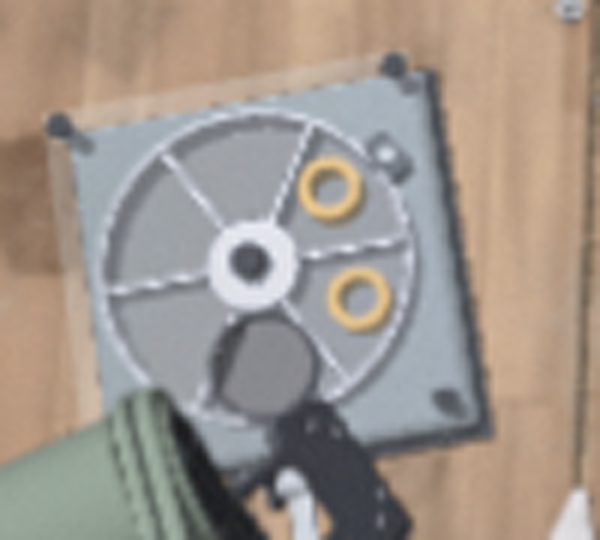

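View pics/s30.png

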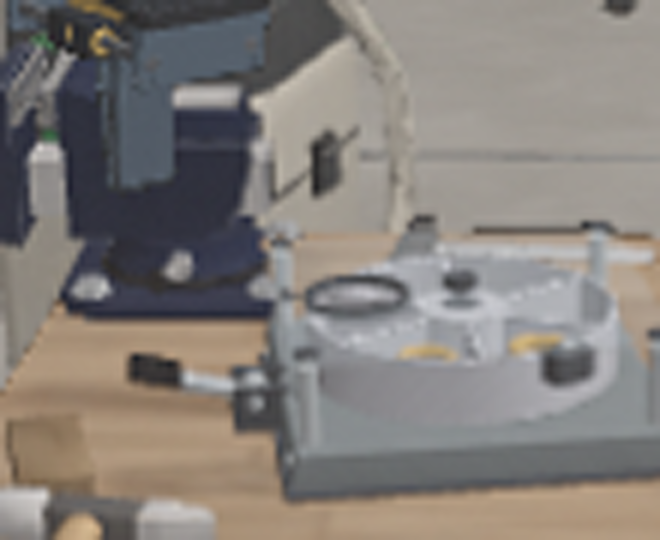

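```bash
python3 -m creep '[[0.8,-15,22,0,0,0,0],[0.6,-27,41,0,0,0,0],[0.52,-27,41,0,0,0,0],[0.52,-27,41,0,0,0,0],[0.52,-27,41,0,0,0,0]]' 20; python3 -m creep '[[0.52,-27,41,0,0,0,0],[0.52,-27,41,0,0,0,0],[0.52,-27,41,0,0,0,0],[0.52,-27,41,0,0,0,0],[0.52,-27,41,0,0,0,0]]'; python3 -m creep '[[0.52,-27,41,0,0,0,0],[0.52,-27,41,0,0,0,0],[0.52,-15,20,0,0,0,0],[0.52,-4,4,0,0,0,0],[0.52,0,0,0,0,0,0]]'; python3 -c "
from h import *
plan(431.8,-386.7,90,38)
s=grab_frame('side');crop(s,'s31.png',160,190,100,110,6)"
```

```text
time_s: 51.6
ee_pos: [399.5, -14.8, 150.3]
ee_rot: [-179.9, 0.1, 38.1]
force: [0.8, -0.6, 0.6]
gripper_width: 43.4
time_s: 52.22
ee_pos: [419.9, -259.1, 150.0]
ee_rot: [-179.8, 0.1, 38.1]
force: [-0.1, -0.3, 0.7]
gripper_width: 43.9
time_s: 52.85
ee_pos: [428.2, -385.4, 150.6]
ee_rot: [-179.8, 0.0, 38.1]
force: [-0.0, -0.2, -0.7]
gripper_width: 43.8
t 52.85 at [ 428.2 -385.4  150.6] rot [-179.8    0.    38.1] w 43.8 F [-0.  -0.2 -0.7]
tool shift [ 2.   3.2 60.6] turn z 0.1 q [-43.  21.  95.   0.  64.   9.]
```

View pics/s31.png

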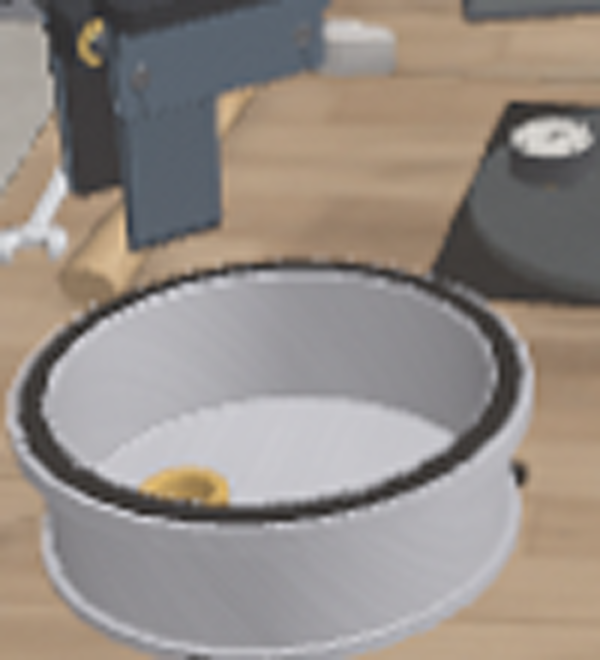

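```bash
python3 -m creep '[[0.52,2,2.5,20,0,0,0],[0.52,0,0,30,0,0,0],[0.52,0,0,20,0,0,0],[0.52,0,0,0,0,0,0],[0.52,0,0,0,0,0,0]]'; python3 -c "
from h import *
plan(431.8,-386.7,18,38)"; python3 -m creep '[[0.52,0,0,20,0,0,0],[0.52,0,0,20,0,0,0],[0.52,0,0,14,0,0,0],[0.52,0,0,0,0,0,0],[0.52,0,0,0,0,0,0]]'; python3 -c "
from h import *
plan(431.8,-386.7,18,38)"
```

```text
time_s: 53.52
ee_pos: [432.6, -386.8, 82.8]
ee_rot: [179.9, -0.0, 38.2]
force: [0.6, -0.1, 0.2]
gripper_width: 43.5
t 53.52 at [ 432.6 -386.8   82.8] rot [179.9  -0.   38.2] w 43.5 F [ 0.6 -0.1  0.2]
tool shift [-0.5 -0.6 64.8] turn z 0.2 q [-43.  25. 100.   0.  55.   9.]
time_s: 54.15
ee_pos: [432.5, -387.6, 28.7]
ee_rot: [179.9, -0.0, 38.1]
force: [0.3, 0.4, 0.6]
gripper_width: 43.6
t 54.15 at [ 432.5 -387.6   28.7] rot [179.9  -0.   38.1] w 43.6 F [0.3 0.4 0.6]
tool shift [-0.  -1.2 10.7] turn z 0.1 q [-43.  29. 103.  -0.  48.   9.]
```

```bash
python3 -m creep '[[0.52,0,0,6,0,0,0],[0.52,0,-0.5,4.7,0,0,0],[0.52,0,0,0,0,0,0],[0.7,0,0,0,0,0,0],[0.7,0,0,0,0,0,0]]' 20;  python3 -m creep '[[0.7,0,0,0,0,0,0],[0.7,0,0,0,0,0,0]]'; python3 -m creep '[[0.7,0,0,-10,0,0,0],[0.7,0,0,-30,0,0,0],[0.7,0,0,-40,0,0,0],[0.7,0,0,-40,0,0,0],[0.7,0,0,0,0,0,0]]'; python3 -c "
from h import *
plan(500,233.5,140,38)
s=grab_frame('side');crop(s,'s32.png',140,150,110,150,4)"
```

```text
time_s: 54.78
ee_pos: [431.7, -386.8, 17.2]
ee_rot: [180.0, 0.0, 38.1]
force: [0.6, -1.1, -0.9]
gripper_width: 35.1
time_s: 55.02
ee_pos: [431.7, -386.8, 17.2]
ee_rot: [180.0, -0.0, 38.1]
force: [0.8, -0.6, -1.0]
gripper_width: 35.5
time_s: 55.65
ee_pos: [433.4, -388.4, 141.4]
ee_rot: [179.5, -0.1, 38.1]
force: [0.5, -0.0, -1.2]
gripper_width: 35.4
t 55.65 at [ 433.4 -388.4  141.4] rot [ 1.795e+02 -1.000e-01  3.810e+01] w 35.4 F [ 0.5 -0.  -1.2]
tool shift [ 436.2 -448.2    1.4] turn z 0.1 q [-43.  22.  95.  -0.  62.   9.]
```

View pics/s32.png

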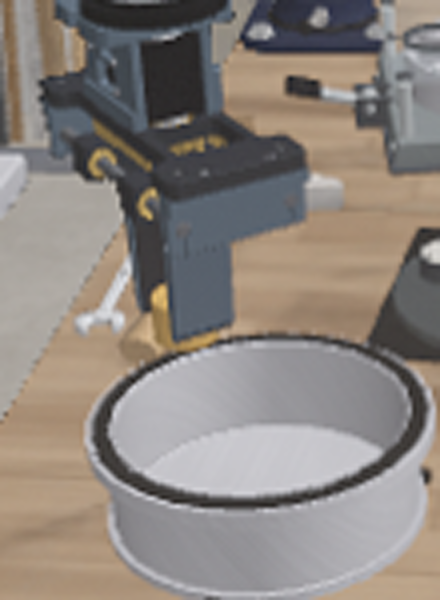

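```bash
python3 -m creep '[[0.7,20,-20,0,0,0,0],[0.7,33,-34,0,0,0,0],[0.7,33,-34,0,0,0,0],[0.7,33,-34,0,0,0,0],[0.7,33,-34,0,0,0,0]]'; python3 -m creep '[[0.7,33,-34,0,0,0,0],[0.7,33,-34,0,0,0,0],[0.7,33,-34,0,0,0,0],[0.7,33,-34,0,0,0,0],[0.7,33,-34,0,0,0,0]]'; python3 -m creep '[[0.7,33,-34,0,0,0,0],[0.7,33,-34,0,0,0,0],[0.7,33,-34,0,0,0,0],[0.7,20,-20,0,0,0,0],[0.7,0,0,0,0,0,0]]'; python3 -c "
from h import *
plan(500,233.5,110,38)"
```

```text
time_s: 56.32
ee_pos: [453.9, -168.3, 135.8]
ee_rot: [-179.8, 0.1, 38.1]
force: [0.6, 1.2, 0.4]
gripper_width: 35.3
time_s: 56.95
ee_pos: [478.8, 66.8, 135.8]
ee_rot: [-179.9, 0.2, 38.1]
force: [0.7, -0.2, -0.0]
gripper_width: 35.4
time_s: 57.58
ee_pos: [497.3, 236.1, 135.5]
ee_rot: [-180.0, 0.2, 38.3]
force: [-1.7, -0.6, -1.1]
gripper_width: 35.1
t 57.58 at [497.3 236.1 135.5] rot [-180.     0.2   38.3] w 35.1 F [-1.7 -0.6 -1.1]
tool shift [ 0.5  3.6 25.5] turn z 0.3 q [ 24.  20. 100.  -0.  61.  76.]
```

```bash
python3 -m creep '[[0.7,0,1.5,12,0,0,0],[0.7,0,0,13,0,0,0],[0.7,0,0,0,0,0,0],[0.7,0,0,0,0,0,0]]'; python3 -c "
from h import *
plan(500,233.5,90,38)
s=grab_frame('side');crop(s,'s33.png',220,120,70,70,9)"
```

```text
time_s: 58.08
ee_pos: [499.3, 233.1, 112.1]
ee_rot: [180.0, 0.0, 38.1]
force: [-0.1, 0.2, -0.2]
gripper_width: 35.5
t 58.08 at [499.3 233.1 112.1] rot [180.    0.   38.1] w 35.5 F [-0.1  0.2 -0.2]
tool shift [ 0.8  0.1 22.1] turn z 0.1 q [ 24.  21. 101.  -0.  58.  76.]
```

View pics/s33.png

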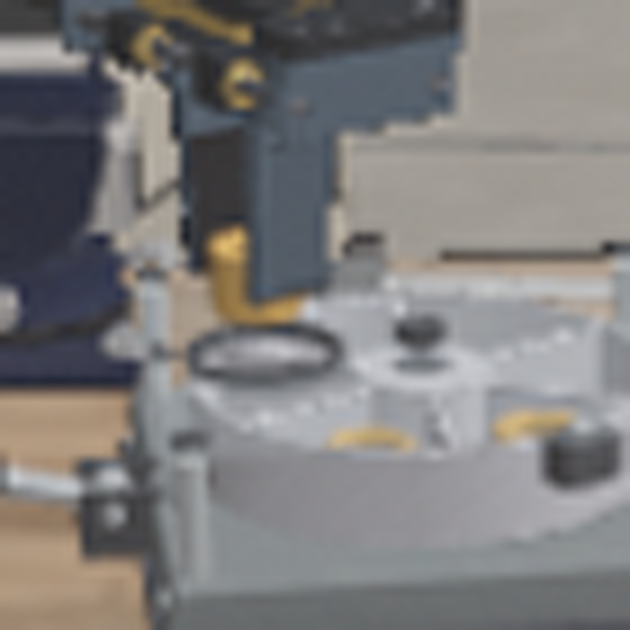

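```bash
python3 -m creep '[[0.7,1.4,1,10,0,0,0],[0.7,0,0,8,0,0,0],[0.7,0,0,3,0,0,0],[0.7,0,0,0,0,0,0],[0.7,0,0,0,0,0,0]]'; python3 -m creep '[[0.45,0,0,0,0,0,0],[0.45,0,0,0,0,0,0],[0.45,0,0,0,0,0,0],[0.45,0,0,0,0,0,0],[0.45,0,0,-20,0,0,0]]';python3 -m creep '[[0.6,0,0,-40,0,0,0],[1,-40,-20,0,0,0,0],[1,-40,-20,0,0,0,0],[1,-28,-10,0,0,0,0],[1,0,0,0,0,0,0]]'; python3 -c "
from h import *
plan(384,209,57,38)
s=grab_frame('side');crop(s,'s34.png',190,110,110,90,6)
t=grab_frame('top');crop(t,'t34.png',130,160,100,90,6)"
```

```text
time_s: 58.75
ee_pos: [501.1, 233.8, 91.3]
ee_rot: [180.0, -0.0, 38.1]
force: [0.1, 0.2, -1.3]
gripper_width: 34.8
time_s: 59.38
ee_pos: [499.8, 233.2, 110.0]
ee_rot: [-180.0, 0.2, 38.1]
force: [-0.7, -0.3, 0.8]
gripper_width: 49.8
time_s: 60.0
ee_pos: [383.3, 205.8, 151.3]
ee_rot: [-180.0, 0.0, 38.1]
force: [0.3, 1.0, 0.6]
gripper_width: 2.7
t 60.0 at [383.3 205.8 151.3] rot [-180.     0.    38.1] w 2.7 F [0.3 1.  0.6]
tool shift [ 2.5 -2.1 94.3] turn z 0.1 q [ 27.   9. 112.  -0.  59.  79.]
```

View pics/t34.png

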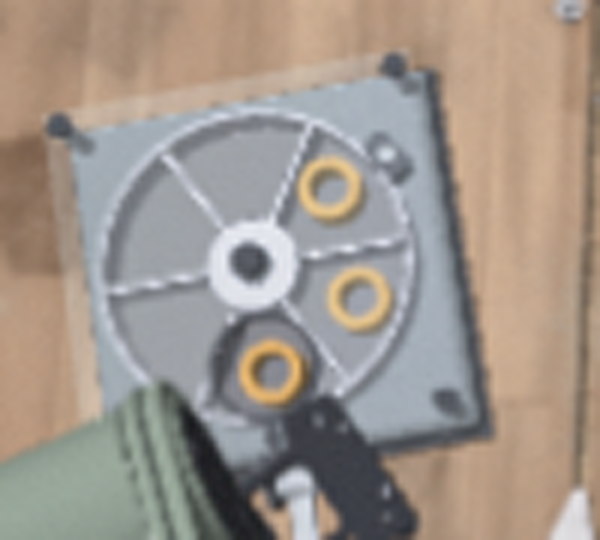

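View pics/s34.png

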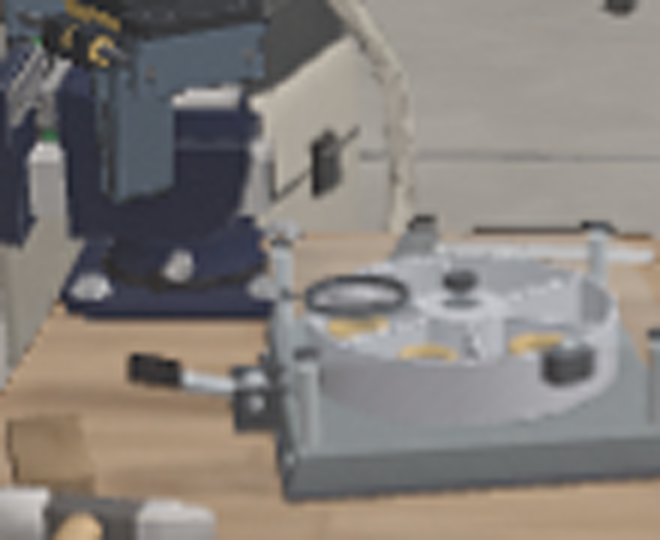

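```bash
python3 b.py; python3 -m creep '[[1,0,-3,30,0,0,0],[1,0,0,40,0,0,0],[1,0,0,20,0,0,0],[1,0,0,0,0,0,0],[1,0,0,0,0,0,0]]' 10; python3 -c "
from h import *
plan(383,209,57,38)"
```

```text
((332.4, 236.9), (308, 200, 72, 75), array([ 462.7, -303.9]))
time_s: 60.78
ee_pos: [384.5, 209.3, 61.7]
ee_rot: [180.0, -0.1, 38.1]
force: [0.8, -0.4, 0.4]
gripper_width: 0.7
t 60.77 at [384.5 209.3  61.7] rot [ 1.80e+02 -1.00e-01  3.81e+01] w 0.7 F [ 0.8 -0.4  0.4]
tool shift [-1.4 -0.7  4.7] turn z 0.1 q [ 27.  16. 119.  -0.  45.  79.]
```

View pics/pot_now.png

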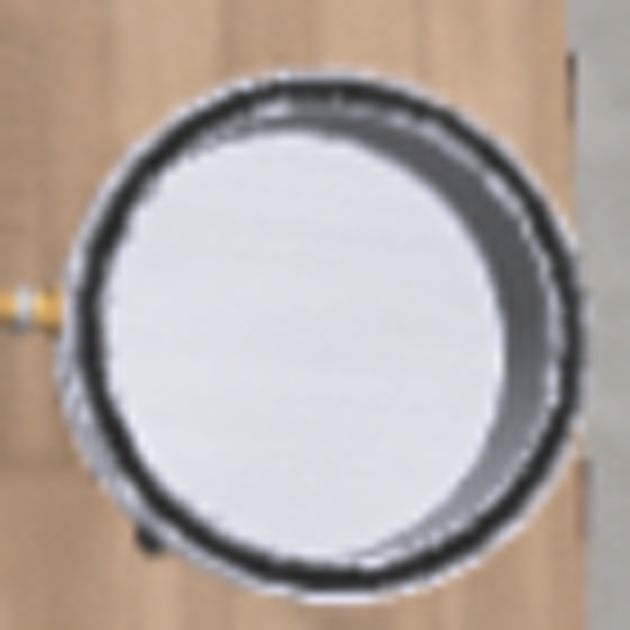

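Pot is empty. Final press.

```bash
python3 -m creep '[[1,-1,0,10,0,0,0],[1,0,0,8,0,0,0],[1,0,0,8,0,0,0],[1,0,0,8,0,0,0],[1,0,0,0,0,0,0]]' 10; python3 -m creep '[[1,0,0,0.5,0,0,0],[1,0,0,0,0,0,0],[1,0,0,-15,0,0,0],[1,0,0,-20,0,0,0],[1,0,0,-40,0,0,0]]'; python3 -m creep '[[1,0,0,-50,0,0,0],[1,0,0,0,0,0,0]]'; python3 -c "
from h import *
plan(600,-86,150,174.5)
s=grab_frame('side');crop(s,'s35.png',190,110,110,90,6)
t=grab_frame('top');crop(t,'t35.png',130,160,100,90,6);crop(t,'t36.png',230,160,85,80,8)"
```

```text
time_s: 61.4
ee_pos: [380.7, 208.0, 27.2]
ee_rot: [-179.9, 0.2, 38.1]
force: [-4.5, 0.6, 6.6]
gripper_width: 0.5
time_s: 62.02
ee_pos: [381.4, 207.6, 101.3]
ee_rot: [-180.0, 0.2, 38.1]
force: [0.3, -0.5, -0.4]
gripper_width: 0.9
time_s: 62.28
ee_pos: [384.9, 209.4, 155.1]
ee_rot: [179.9, -0.5, 38.1]
force: [-0.7, -0.3, -0.9]
gripper_width: 0.4
t 62.27 at [384.9 209.4 155.1] rot [179.9  -0.5  38.1] w 0.4 F [-0.7 -0.3 -0.9]
tool shift [-13.1 365.2   5.1] turn z -136.4 q [ 27.   9. 112.  -0.  59.  79.]
```

View pics/t35.png

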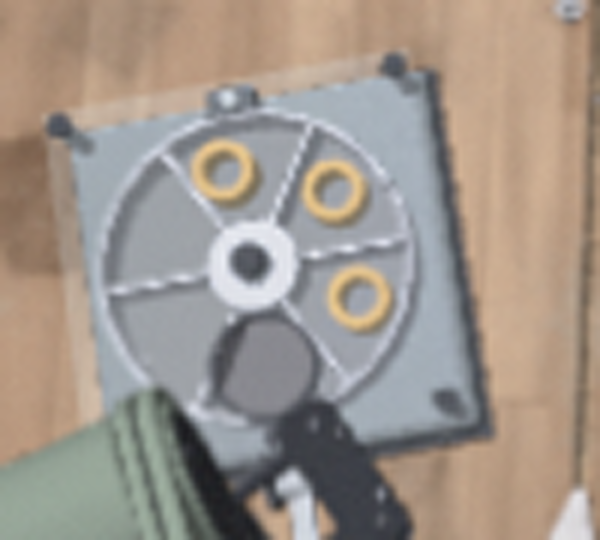

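View pics/t36.png

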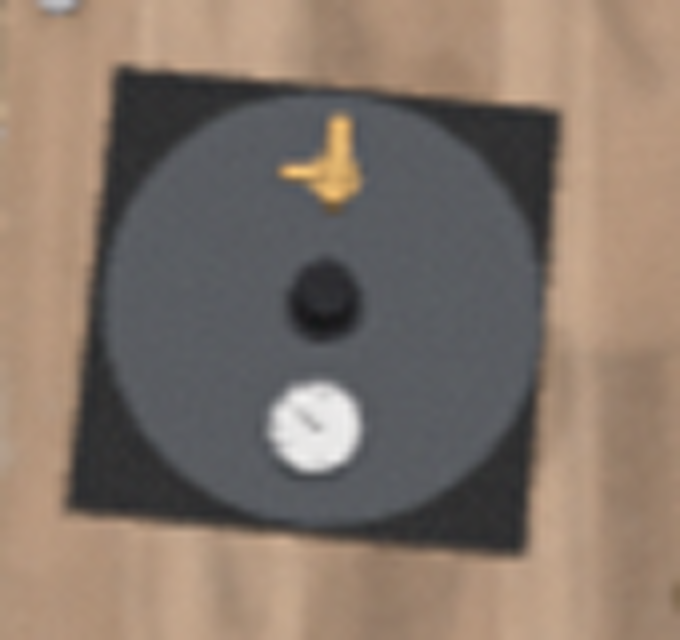

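View pics/s35.png

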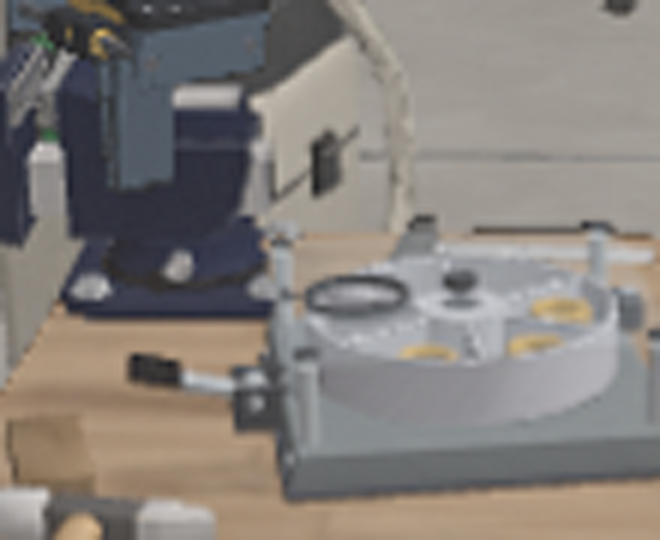

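```bash
python3 -m creep '[[0.9,0,0,0,0,0,-9.8],[0.7,0,0,0,0,0,-9.8],[0.45,0,0,0,0,0,-9.8],[0.45,0,0,0,0,0,-9.8],[0.45,0,0,0,0,0,-9.8]]' 30; python3 -m creep '[[0.45,0,0,0,0,0,-9.8],[0.45,0,0,0,0,0,-9.8],[0.45,0,0,0,0,0,-9.8],[0.45,0,0,0,0,0,-9.8],[0.45,0,0,0,0,0,-9.8]]'; python3 -m creep '[[0.45,0,0,0,0,0,-9.8],[0.45,0,0,0,0,0,-9.8],[0.45,0,0,0,0,0,-9.8],[0.45,0,0,0,0,0,-9.2],[0.45,0,0,0,0,0,0]]'; python3 -c "
from h import *
plan(599,-87.8,130,174.7)"
```

```text
time_s: 63.0
ee_pos: [381.3, 207.6, 149.7]
ee_rot: [-179.8, 0.1, 87.4]
force: [-0.2, -0.3, -0.3]
gripper_width: 46.3
time_s: 63.62
ee_pos: [381.3, 207.6, 149.8]
ee_rot: [-179.8, -0.1, 136.4]
force: [0.3, 0.5, -0.1]
gripper_width: 49.5
time_s: 64.25
ee_pos: [381.5, 207.7, 150.1]
ee_rot: [-179.9, -0.2, 174.6]
force: [1.4, -0.3, -0.0]
gripper_width: 50.2
t 64.25 at [381.5 207.7 150.1] rot [-179.9   -0.2  174.6] w 50.2 F [ 1.4 -0.3 -0. ]
tool shift [-244.4 -273.7   20.1] turn z -0.1 q [ 27.   9. 112.  -0.  59. -58.]
```

```bash
python3 -m creep '[[0.45,-18,-20,0,0,0,0],[0.45,-31,-35,0,0,0,0],[0.45,-31,-35,0,0,0,0],[0.45,-31,-35,0,0,0,0],[0.45,-31,-35,0,0,0,0]]'; python3 -m creep '[[0.45,-31,-35,0,0,0,0],[0.45,-31,-35,0,0,0,0],[0.45,-25,-28,0,0,0,0],[0.45,-15,-16,20,0,0,0],[0.45,0,0,0,0,0,0]]'; python3 -m creep '[[0.45,0,0,0,0,0,0],[0.45,0,0,0,0,0,0]]'; python3 -c "
from h import *
plan(599,-87.8,80,174.7)"
```

```text
time_s: 64.88
ee_pos: [509.3, 34.4, 150.6]
ee_rot: [-180.0, -0.1, 174.5]
force: [-0.0, 0.3, -0.2]
gripper_width: 50.4
time_s: 65.5
ee_pos: [599.1, -88.1, 128.8]
ee_rot: [180.0, -0.3, 174.5]
force: [-0.2, -0.0, -1.3]
gripper_width: 50.1
time_s: 65.75
ee_pos: [599.9, -86.4, 132.2]
ee_rot: [180.0, 0.0, 174.7]
force: [-0.3, -0.1, -0.1]
gripper_width: 50.1
t 65.75 at [599.9 -86.4 132.2] rot [180.    0.  174.7] w 50.1 F [-0.3 -0.1 -0.1]
tool shift [ 0.7 -1.5 52.2] turn z 0.0 q [ -9.  24.  92.   0.  63. -94.]
```

```bash
python3 -m creep '[[0.45,0.8,-1.4,30,0,0,0],[0.45,0,0,30,0,0,0],[0.45,0,0,25,0,0,0],[0.45,0,0,0,0,0,0],[0.45,0,0,0,0,0,0]]'; python3 -c "
from h import *
plan(599,-87.8,26.5,174.7)"
```

```text
time_s: 66.38
ee_pos: [600.0, -88.2, 48.0]
ee_rot: [-180.0, 0.1, 174.7]
force: [0.4, -0.3, 0.7]
gripper_width: 50.1
t 66.38 at [600.  -88.2  48. ] rot [-1.800e+02  1.000e-01  1.747e+02] w 50.1 F [ 0.4 -0.3  0.7]
tool shift [ 1.1  0.3 21.5] turn z 0.0 q [ -9.  29.  98.  -0.  53. -94.]
```

```bash
python3 -m creep '[[0.45,0.4,0.2,12,0,0,0],[0.45,0,0,9,0,0,0],[0.45,0,0,0,0,0,0],[0.45,0,0,0,0,0,0]]'; python3 -c "
from h import *
plan(599,-87.8,26.5,174.7)"
```

```text
time_s: 66.88
ee_pos: [599.0, -88.3, 25.7]
ee_rot: [-180.0, 0.0, 174.7]
force: [0.8, -0.1, 0.3]
gripper_width: 50.3
t 66.88 at [599.  -88.3  25.7] rot [-180.     0.   174.7] w 50.3 F [ 0.8 -0.1  0.3]
tool shift [ 0.   0.5 -0.8] turn z 0.0 q [ -9.  31.  99.  -0.  50. -94.]
```

```bash
python3 -m creep '[[0.75,0,0.4,-0.5,0,0,0],[0.75,0,0,0,0,0,0],[0.75,0,0,0,0,0,0],[0.75,0,0,0,0,0,0],[0.75,0,0,0,0,0,0]]' 40; python3 -c "
from h import *
plan(599,-87.8,26.5,174.7)";python3 -m creep '[[0.75,0,0,-5,0,0,0],[0.75,0,0,-20,0,0,0],[0.75,0,0,-40,0,0,0],[0.75,0,0,-55,0,0,0],[0.75,0,0,0,0,0,0]]';python3 -c "
from h import *
plan(464.1,-360.2,140,174.7)"
```

```text
time_s: 67.5
ee_pos: [599.0, -87.8, 26.4]
ee_rot: [180.0, 0.0, 174.7]
force: [-0.3, 0.8, 1.3]
gripper_width: 27.0
t 67.5 at [599.  -87.8  26.4] rot [180.    0.  174.7] w 27.0 F [-0.3  0.8  1.3]
tool shift [ 0.   0.  -0.1] turn z 0.0 q [ -9.  31.  99.   0.  50. -94.]
time_s: 68.12
ee_pos: [601.6, -88.4, 150.5]
ee_rot: [-179.9, 0.5, 174.7]
force: [0.5, 0.3, -5.7]
gripper_width: 26.9
t 68.12 at [601.6 -88.4 150.5] rot [-179.9    0.5  174.7] w 26.9 F [ 0.5  0.3 -5.7]
tool shift [ 111.8 -283.3   10.5] turn z 0.0 q [ -9.  24.  91.  -0.  65. -94.]
```

```bash
python3 -m creep '[[0.75,8,-20,0,0,0,0],[0.75,15,-39,0,0,0,0],[0.75,15,-39,0,0,0,0],[0.75,15,-39,0,0,0,0],[0.75,15,-39,0,0,0,0]]';python3 -m creep '[[0.75,15,-39,0,0,0,0],[0.75,15,-39,0,0,0,0],[0.75,10,-24,0,0,0,0],[0.75,2,-4,0,0,0,0],[0.75,0,0,0,0,0,0]]'; python3 -m creep '[[0.75,0,0,0,0,0,0],[0.75,0,0,0,0,0,0]]'; python3 -c "
from h import *
plan(464.1,-360.2,110,174.7)"
```

```text
time_s: 68.75
ee_pos: [511.8, -258.0, 143.5]
ee_rot: [179.9, -0.3, 174.7]
force: [0.5, -0.5, -5.5]
gripper_width: 27.2
time_s: 69.38
ee_pos: [462.1, -358.0, 144.6]
ee_rot: [179.9, -0.2, 174.7]
force: [0.4, -0.0, -5.7]
gripper_width: 27.0
time_s: 69.62
ee_pos: [463.6, -357.7, 146.0]
ee_rot: [180.0, -0.0, 174.8]
force: [-1.2, -0.6, -4.8]
gripper_width: 27.3
t 69.62 at [ 463.6 -357.7  146. ] rot [180.   -0.  174.8] w 27.3 F [-1.2 -0.6 -4.8]
tool shift [-0.7 -2.4 36. ] turn z 0.1 q [ -39.   22.   94.    0.   64. -124.]
```

```bash
python3 -m creep '[[0.75,-0.5,-2.2,18,0,0,0],[0.75,0,0,18,0,0,0],[0.75,0,0,12,0,0,0],[0.75,0,0,0,0,0,0],[0.75,0,0,0,0,0,0]]'; python3 -c "
from h import *
plan(464.1,-360.2,89.6,174.7)
s=grab_frame('side');crop(s,'s37.png',155,190,110,100,7)"
```

```text
time_s: 70.25
ee_pos: [464.2, -361.0, 98.8]
ee_rot: [-180.0, 0.1, 174.7]
force: [-0.3, -0.2, -4.8]
gripper_width: 27.2
t 70.25 at [ 464.2 -361.    98.8] rot [-1.800e+02  1.000e-01  1.747e+02] w 27.2 F [-0.3 -0.2 -4.8]
tool shift [0.2 0.8 9.2] turn z 0.0 q [ -39.   25.   97.   -0.   58. -124.]
```

View pics/s37.png

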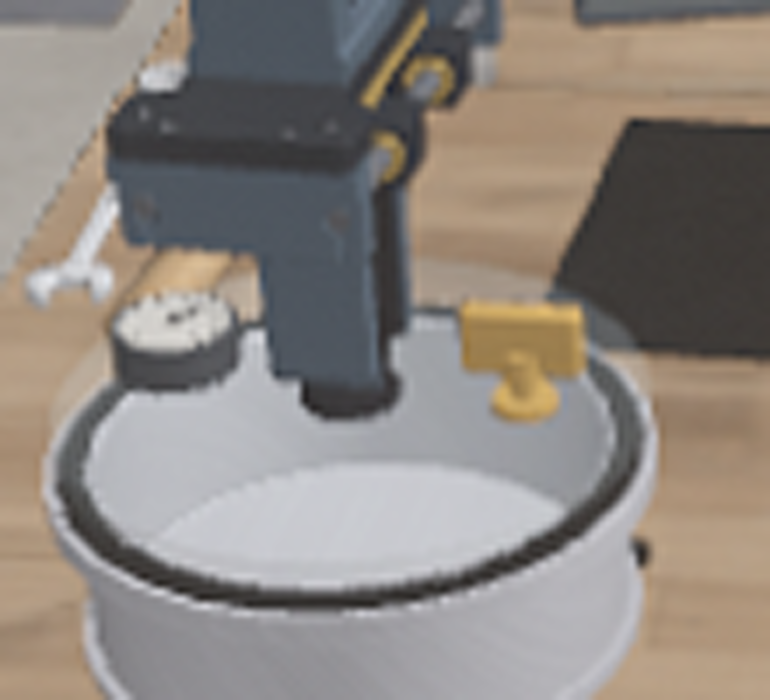

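```bash
python3 -m creep '[[0.75,0.1,0.4,5,0,0,0],[0.75,0,0,2,0,0,0],[0.75,0,0,1.2,0,0,0],[0.75,0,0,0,0,0,0],[0.75,0,0,0,0,0,0]]'; python3 -c "
from h import *
plan(464.1,-360.2,89.6,174.7)"
```

```text
time_s: 70.92
ee_pos: [463.6, -360.4, 90.0]
ee_rot: [-180.0, 0.0, 174.7]
force: [0.6, 0.9, -4.7]
gripper_width: 27.0
t 70.92 at [ 463.6 -360.4   90. ] rot [-180.     0.   174.7] w 27.0 F [ 0.6  0.9 -4.7]
tool shift [-0.4  0.3  0.4] turn z 0.0 q [ -39.   25.   98.   -0.   57. -124.]
```

```bash
python3 -m creep '[[0.75,-0.5,0.2,0.5,0,0,0],[0.75,0,0,0.5,0,0,0],[0.75,0,0,0.5,0,0,0],[0.75,0,0,0,0,0,0]]'; python3 -c "
from h import *
plan(464.1,-360.2,89.6,174.7)
s=grab_frame('side');crop(s,'s38.png',155,190,110,100,7)"
```

```text
time_s: 71.42
ee_pos: [464.3, -360.3, 89.3]
ee_rot: [-180.0, 0.0, 174.7]
force: [-1.2, 1.8, 3.6]
gripper_width: 27.0
t 71.42 at [ 464.3 -360.3   89.3] rot [-180.     0.   174.7] w 27.0 F [-1.2  1.8  3.6]
tool shift [ 0.2  0.  -0.3] turn z 0.0 q [ -39.   25.   98.    0.   57. -124.]
```

View pics/s38.png

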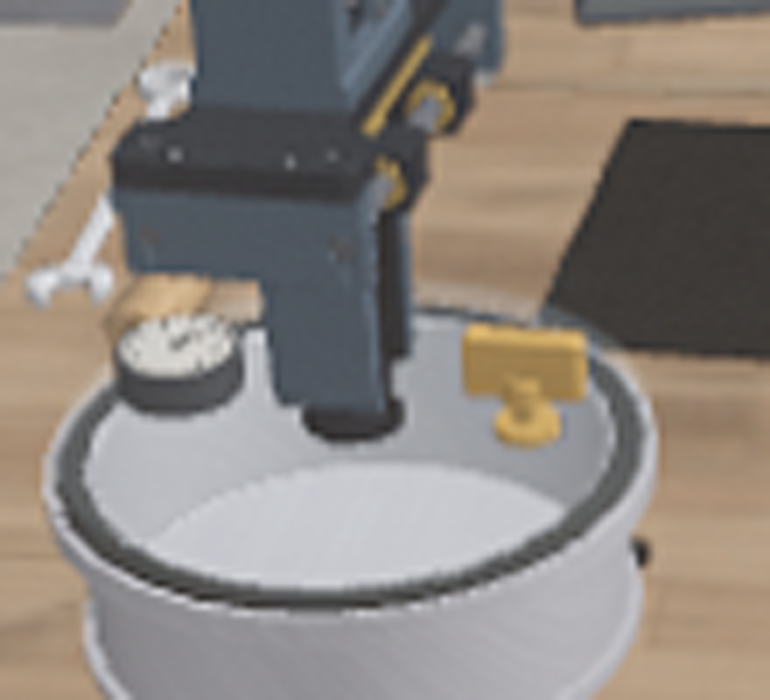

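```bash
python3 -m creep '[[0.45,0,0,0,0,0,0],[0.45,0,0,0,0,0,0],[0.45,0,0,0,0,0,0],[0.45,0,0,-15,0,0,0],[0.45,0,0,-40,0,0,0]]';python3 -m creep '[[0.45,0,0,-45,0,0,0],[0.45,0,0,-20,0,0,0],[0.45,0,50,0,0,0,0],[0.45,0,50,0,0,0,0],[0.45,0,50,0,0,0,0]]';python3 -m creep '[[0.45,0,50,0,0,0,0],[0.45,0,50,0,0,0,0],[0.45,0,40,0,0,0,0],[0.45,0,0,0,0,0,0],[0.45,0,0,0,0,0,0]]'; python3 -c "
from h import *
plan(464.1,-360.2,89.6,174.7)
s=grab_frame('side');crop(s,'s39.png',155,140,170,160,4.4);crop(s,'s40.png',155,215,105,90,7)
t=grab_frame('top');crop(t,'t39.png',130,150,270,140,2.9);crop(t,'t40.png',310,200,80,75,8)"
```

```text
time_s: 72.1
ee_pos: [463.2, -359.5, 143.0]
ee_rot: [179.9, -0.2, 174.7]
force: [-0.2, -0.7, 0.1]
gripper_width: 50.5
time_s: 72.72
ee_pos: [478.2, -209.6, 209.6]
ee_rot: [-180.0, 0.1, 174.7]
force: [1.4, -0.1, 0.7]
gripper_width: 50.2
time_s: 73.35
ee_pos: [491.0, -71.9, 209.2]
ee_rot: [-180.0, 0.1, 174.7]
force: [0.4, -0.0, -0.1]
gripper_width: 50.2
t 73.35 at [491.  -71.9 209.2] rot [-1.800e+02  1.000e-01  1.747e+02] w 50.2 F [ 0.4 -0.  -0.1]
tool shift [   0.4 -289.6  119.6] turn z 0.0 q [-10.  11. 100.  -0.  69. -94.]
```

View pics/t40.png

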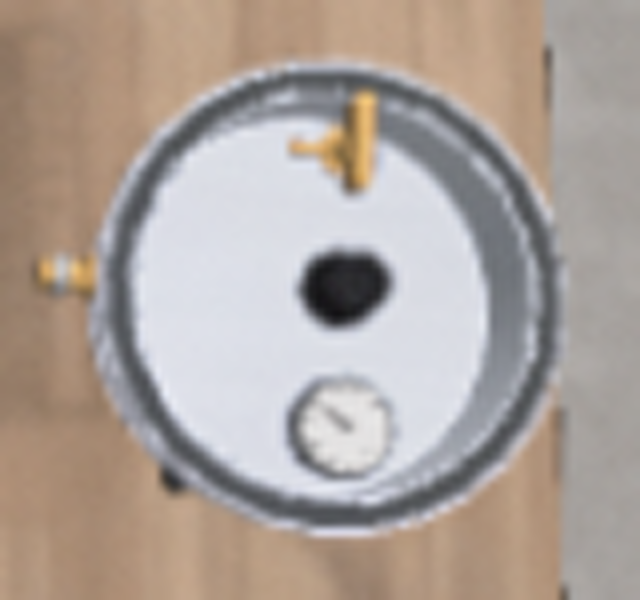

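View pics/s39.png

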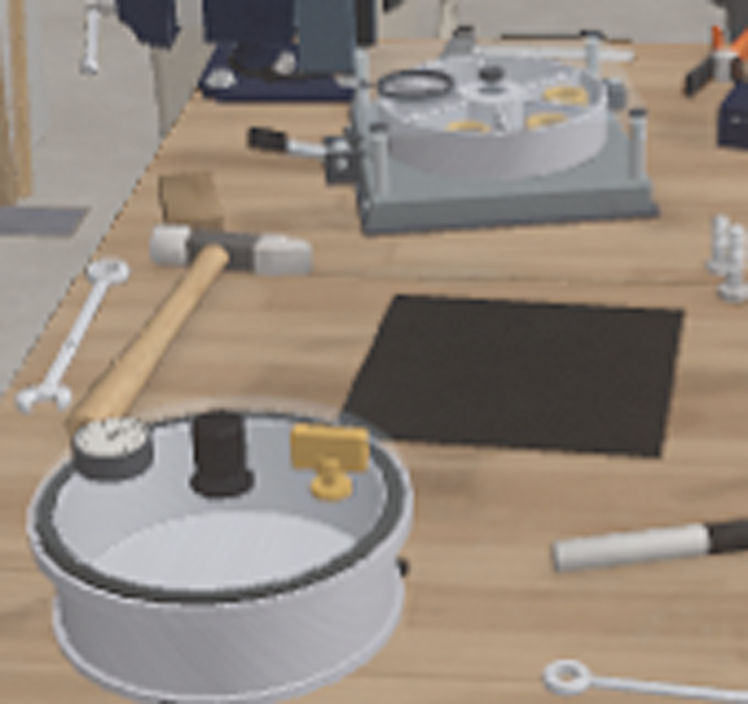

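View pics/t39.png

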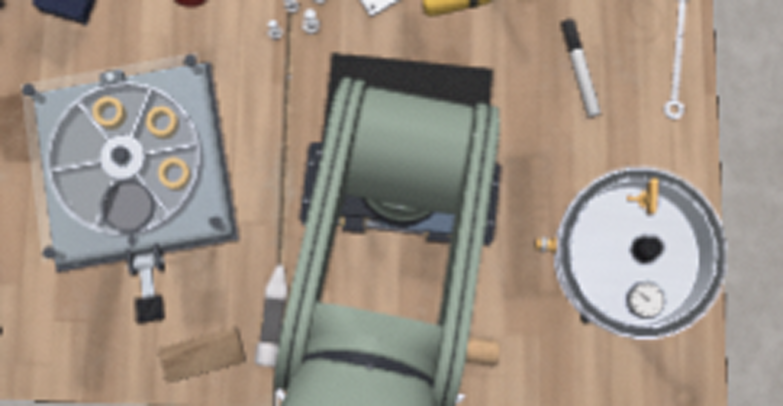

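View pics/s40.png

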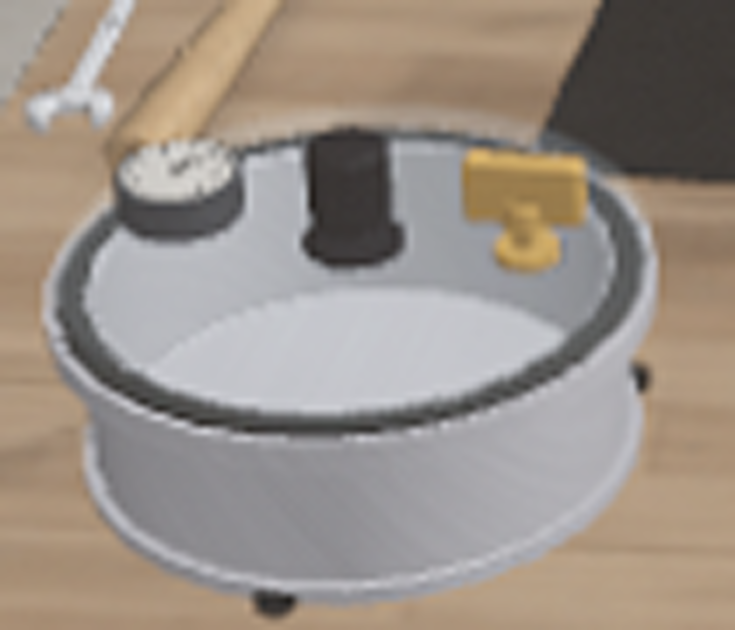

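```bash
python3 -c "
from workcell import *
print(job_done())"
```

```text
the job is handed in; nothing more can be done
None
```

The job is done and handed in after about 73 s of robot time, with nothing left undone that I could see.

**What I did**
- I turned the vent tap 90° anticlockwise until it met its stop, then laid the lid flat on the mat.
- I pressed the lever three times to bring the home compartment under the hole.
- Only three bushes were in the pot. I dropped them into compartments 1, 2 and 3, pressing once after each one.
- I set the lid back on the pot with the tap open.

**Last checks**
- **Magazine:** the pictures show the three bushes upright in three consecutive compartments, starting at the one with the lug. The empty fourth compartment is under the hole and the lever is up.
- **Pot:** it is empty. The lid is level, with the gripper seating at 89.3 mm (89.4 mm when I first took it off). The tap wing lies along the lid's x-axis, so it is open.
- **Other tools:** the hammer and marker look unmoved. I did not check the aluminium part specifically.
- **Arm:** it is clear of everything.

**What disagreed or went less well**
- **Lid position:** it sits about 1 to 2 mm further in +x than at the start. I judged that small enough and left it.
- **Tap, first grip:** something low beside the wing stopped one finger, with about 15 N sideways. I never identified it, and gripping 9 mm higher worked.
- **Lever, first press:** it went slightly too deep and the wrist read 49 N. The fingertips took it, not the gripper's body, and I made the later presses shallower.

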